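Turn the wrongly fitted wax strainer and reset the trip

TASK

One of the two strainer cassettes in the wax tank sits the wrong way round, its round neck at the end away from the tank's pipe. Press the test button on the grey trip box so that its lever drops, then pull that cassette up out of its slot, turn it end for end and set it fully home in the same slot (do not let it drop in), and last lift the lever back up until it stays up by itself. Do not disturb the other cassette or the things standing about.

Things in the scene. Friction and masses are not known exactly. Their poses are not given: they have to be found in the camera images.
- tank: Fixed open-topped aluminium box, 164 (x) x 190 (y) x 70 mm high, walls 4 mm; origin at the centre of its underside, z up. Inside, two slots run along x, centred at y = -39 and +39 mm; each is 156 mm long between the end walls and 27 mm wide between dark guides at both ends (flared in their top 10 mm); slot floor at z = 12 mm. Tank and trip box may change sides of the table, turned up to 0.25 rad.
- tank_pipe (a point): Tip of the short dark flanged pipe that sticks 43 mm out of the tank's +x end wall, 40 mm above the table: it marks the tank's pipe end.
- cassette_wrong: The cassette to be turned: loose, 0.2 to 0.4 kg, standing on the floor of one slot, neck at the tank's -x end (away from the pipe). Aluminium with dark bars, 150 long (its x) x 22 thick (its y) x 75 mm high; the lowest 12 mm is a foot of only 142 x 14 mm. It fits the slot either way round. Origin at the centre of its underside, z up, x towards its neck end.
- cassette_wrong_neck (a point): Centre of the top of the round steel neck, 24 mm across, that stands on one end of the cassette to be turned: 58 mm along its x from the middle, 109 mm above its underside. The other end has no neck.
- cassette_wrong_grip (a point): Centre of the top of the black grip block on the middle of the cassette to be turned; the block is 50 (x) x 22 mm (y) with flat sides and reaches from 75 to 105 mm above the underside.
- cassette_right: The other cassette, same make and size, in the other slot, already with its neck at the pipe end; leave it alone. Origin and axes as for the first.
- trip_box: Fixed grey steel box, 170 (x) x 230 (y) x 70 mm high, origin at the centre of its underside, z up. On its top: the round test button at x = -30, y = -80 mm; the drop lever between two dark cheeks (126 mm high) with its hinge at x = 35, y = 20, z = 112 mm.
- test_top (a point): Centre of the top of the round grey push button, 32 mm across; it is pushed straight down 10 mm against a spring, 6 N at the bottom.
- test (a joint): Travel of the button in m, 0 out to 0.010 fully pressed. From about 2 mm on it tips the lever, which passes its balance point at about 5 mm and then falls by itself; the button springs back when let go.
- lever (a joint): Lever angle in rad. 0: up, leaning 0.2 rad past vertical towards the box's +x and resting on its stop. It balances at about 0.2; beyond that it falls towards the box's -x side to 1.55, where it lies 0.22 rad above level, clear of the box. It turns freely; 120 g.
- lever_hinge (a point): A point on the lever's hinge axis, which runs along the box's y.
- lever_bar (a point): Middle of the free part of the lever's black round grip bar, 16 mm across, parallel to the hinge and 100 mm from it. The bar reaches 53 mm from this point to the box's -y and 29 mm to its +y; the 12 mm wide steel arm joins it 45 mm to the -y side. It moves with the lever.
- candle: Bystander: standing pillar candle, 60 mm across, 130 mm high, origin under its middle.
- brush: Bystander: paint brush lying down, 190 mm long.
- wax_block: Bystander: off-white block of wax, 120 x 80 x 35 mm, origin under its middle.
- jar: Bystander: jar, 64 mm across, 85 mm high, origin under its middle.
- basin: Bystander: empty steel bowl, 190 mm across, 60 mm high, origin under its middle.
- carton: Bystander: cardboard carton, 110 x 70 x 50 mm, origin under its middle.
- tin: Bystander: small round tin, 47 mm across, 32 mm high, standing on the trip box's far (+x) corner at x = 55, y = -90 mm of the box; origin under its middle.

How it is judged (in metres and radians):
On the way, in this order (a step that is already met when the one before it is completed fails the run):
1. the test button is pressed, the lever still being up until then (value of joint test above 0.004 m).
2. the lever has dropped (value of joint lever above 1.3 rad), for 0.1 s.
3. the wrong cassette is out of its slot, clear above the tank, the lever being down (z of cassette_wrong in the frame of tank above 0.068 m and value of joint lever above 1.3 rad).
4. it is back in its slot, fully home, neck at the pipe end (z of cassette_wrong in the frame of tank below 0.016 m and x of cassette_wrong_neck in the frame of tank above 0.05 m and distance of cassette_wrong from where it was at the start of the episode below 0.008 m and angle between cassette_wrong's own z axis and vertical below 0.06 rad), for 0.2 s.
5. the lever is up again (value of joint lever below 0.1 rad), for 0.2 s.
At the end, for the whole second after the job is handed in: The turned cassette stands at rest in the slot it came from, its middle within 8 mm of where it was, upright within 0.06 rad, its underside within 4 mm of the slot floor and its neck at the tank's pipe end; the lever is up on its stop (below 0.1 rad) and the button is out (under 3 mm) (all of step 4 and linear speed of cassette_wrong below 0.02 m/s and value of joint lever below 0.1 rad and value of joint test below 0.003 m); the robot touches nothing.
It fails at once if the other cassette is shifted by more than 12 mm (distance of cassette_right from where it was at the start of the episode above 0.012 m).
It fails at once if the cassette is dropped (falls free of the fingers faster than 0.5 m/s) (linear speed of cassette_wrong above 0.5 m/s and contact force between the fingers and cassette_wrong below 0.1 N).
It fails at once if a bystander is shifted by more than 30 mm (distance of any of candle, brush, wax_block, jar, basin, carton, tin from where it was at the start of the episode above 0.03 m).
It also fails if it takes over 72 s, if anything falls off the work surface, if the arm or the gripper's body presses on something with over 40 N, if the wrist force passes 120 N, or if a joint passes its speed limit or range.

ROBOT

A 6-joint arm with a two-finger parallel gripper is mounted at the origin on the work surface. World frame = base frame: x ahead of the robot, y to its left, z up, the work surface at z = 0. Lengths are in mm, angles in rad, forces in N, time in s.
With the tool pointing down it reaches from about 275 to 850 mm from the base axis. Payload 5.2 kg.
Tool frame: the origin (TCP) lies midway between the tips of the shut fingers; the grasp point (between the pads) lies 19 mm behind it (env.tcp_to_grasp is the distance from the TCP to the grasp point, in mm); z points along the fingers, y is the direction in which the jaws open and shut (so a half turn about z gives the same grasp; the last joint's range is limited). The gripper opens to 85 mm and grips with 20 to 120 N. Pads are 22 mm wide; open, the fingers measure 114 mm over their backs; the gripper's body (76 mm by 85 mm) begins 54 mm behind the grasp point. The pads swing forward as they close: fully open they stand 13 mm farther back than shut.
Start: joints at [-0.203, 0.259, 1.535, -0, 1.348, -0.203], TCP at [550.005, 0.023, 231.31] pointing down, gripper open.
Joint ranges: [-3.14, 3.14], [-0.91, 2.08], [0.19, 2.58], [-1.22, 4.36], [0.22, 2.71], [-3.12, 3.12]. Speed limits (rad/s): [2.57, 2.57, 3.14, 3.14, 3.14, 3.14].

INTERFACE

Orientations are given as a unit quaternion [x, y, z, w].
In Python, from station import env gives the robot as it stands.
- The arm moves only by the tool carry_out, never from a script. Its argument "rows" is a list of rows, each an object of numbers: "grip": the closure, from 0 (fully open) to 1 (shut); "dx", "dy", "dz": the shift along the tool's x, y, z in cm; "turn": the turn about the tool's z in degrees. A call has 1 to 12 rows; each row is the pose to reach, as a shift and turn from the pose measured when the call began, along the tool's axes at that moment; what a row does not reach only later rows make up. A row lasts 1/8 s, in which the tool goes at most 62.5 mm and 10.7 degrees, less where a joint would pass 70% of its speed; a pose out of reach is approached as far as the arm can. A call with a gripper value outside its range is refused whole. The fingers move at their own pace and stop on an object; "squeeze" is the grip in N (left out, the last holds). Time passes only in rows, so rows that repeat a pose let the fingers close. It gives the time, the measured TCP pose, the force and the opening at its end, in the units of the state.
- env.get_obs(): the state, without advancing time (a new reading comes with each control period).
- env.capture(name): name is "scene" or "side" or "wrist"; returns the picture (420x560x3 uint8, blue, green, red); there is no depth.
- env.get_calibration(name): a dict with "vfov" (degrees; the focal length in pixels is half the picture's height over the tangent of half this angle, whatever the lens; pixels are square), "cx", "cy" (the principal point, pixels), "R" (3x3) and "t" (3): a world point X has camera coordinates R X + t; the wrist camera has in their place "tool_from_camera" (4x4, takes a point from camera to tool coordinates, whose origin is the TCP and whose axes are the flange's). Camera axes: x right, y down, z forward; pixel columns grow to the right and rows downward; lengths in mm; the calibration is good to about 2 mm. A picture is of the moment at which its call begins: read the wrist's pose just before it. get_calibration takes no time and is no camera call.
- env.sign_off(): hands the job in, once; it reports no verdict.
The state is a dict: "time": time; "q": joint angles; "dq": joint speeds; "joint_efforts": joint torques, N m; "tcp_pos": TCP position; "orientation": TCP orientation; "wrist_force": force on the tool from outside, world axes, zero at the start; "wrist_torque": the same for the moment, N m; "opening": opening from 0.0 (shut) to 1.0 (fully open).
Only numpy, scipy, OpenCV 4.12 (cv2) and the standard library are available. Lean on these libraries where they do the work, as an engineer would, in place of code of your own. Each camera call takes 0.05 s, during which the arm holds its last target.

## Working session

There is one attempt and no reset: what is moved stays moved. The work goes in short steps, Python scripts to look and compute and a tool call to move; the robot and the scene stay as the last step left them, time stands still between calls to the robot, and variables do not carry over. Pictures are saved under pics/ and viewed, and the job is handed in when it is done.

Besides the shell and the picture viewer there is one more tool, called after "Call:" as name(argument=value, ...), one argument or row to a line, values as JSON. carry_out: Moves the arm, as the interface text tells. Its arguments: {"type":"object","properties":{"rows":{"type":"array"},"squeeze":{"type":"number"}},"required":["rows"]}

```bash
ls; mkdir -p pics; python3 - <<'E'
from station import env
import cv2
o=env.get_obs(); print(o)
for n in ("scene","side","wrist"):
    cv2.imwrite(f"pics/{n}0.png",env.capture(n)); print(n,env.get_calibration(n))
E
```

```text
pics
{'time': 0.0, 'q': array([-2.02810327e-01,  2.59362415e-01,  1.53610849e+00,  1.74112782e-05,
        1.34798893e+00, -2.02804890e-01]), 'dq': array([-0.00099887, -0.00053798, -0.00105418, -0.00021242, -0.00033132,
       -0.00030754]), 'joint_efforts': array([ 1.06436883e-04, -4.46029150e+01, -2.90570551e+01, -7.42485804e-05,
        1.18754001e-02, -2.51378208e-05]), 'tcp_pos': array([5.49465587e+02, 1.33833046e-01, 2.30454047e+02]), 'orientation': array([ 7.07109761e-01,  7.07103185e-01, -5.06563800e-04, -7.84257341e-04]), 'wrist_force': array([ 0.76961465, -0.27981431,  0.23125459]), 'wrist_torque': array([0.05417428, 0.03128666, 0.05710863]), 'opening': 0.9981340471321517}
scene {'vfov': 51.45080732581182, 'cx': 281.85409607197914, 'cy': 203.76110207975861, 'R': array([[ 0.85039111,  0.52580955,  0.01895445],
       [ 0.36237914, -0.55919634, -0.7456412 ],
       [-0.38146601,  0.64095535, -0.66607802]]), 't': array([-505.5550977 , -113.64939511, 1465.93141123])}
side {'vfov': 42.24496214965221, 'cx': 290.445946393744, 'cy': 203.86627768923583, 'R': array([[-0.97249143, -0.23248657, -0.01450572],
       [-0.17500077,  0.77028895, -0.61321258],
       [ 0.15373729, -0.59380547, -0.78978473]]), 't': array([ 567.94704603,  182.92966387, 1625.19098287])}
wrist {'vfov': 62.82426307887417, 'cx': 277.6234402813337, 'cy': 210.92590912759746, 'tool_from_camera': array([[-6.36680979e-04, -9.47837127e-01, -3.18754411e-01,
         8.16901836e+01],
       [ 9.99999797e-01, -6.12520096e-04, -1.76033836e-04,
         1.08026599e+00],
       [-2.83920768e-05, -3.18754458e-01,  9.47837325e-01,
        -1.43592507e+02],
       [ 0.00000000e+00,  0.00000000e+00,  0.00000000e+00,
         1.00000000e+00]])}
```

View pics/scene0.png

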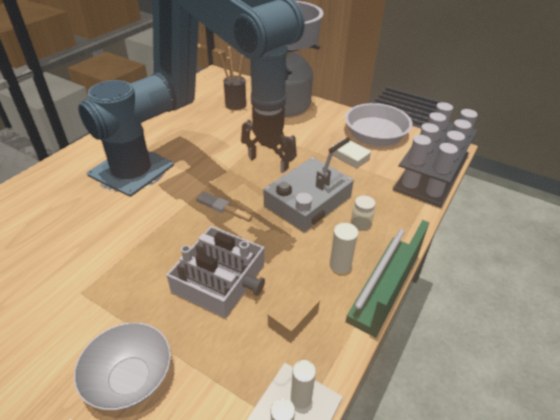

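View pics/side0.png

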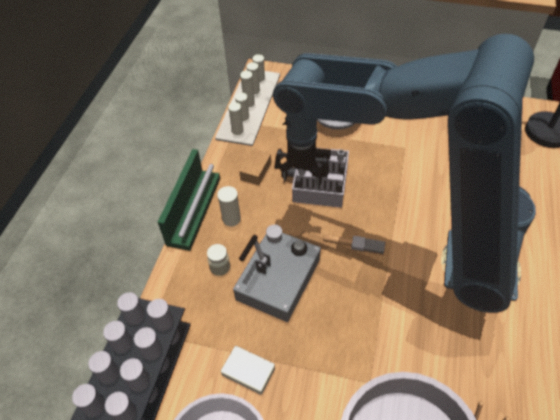

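View pics/wrist0.png

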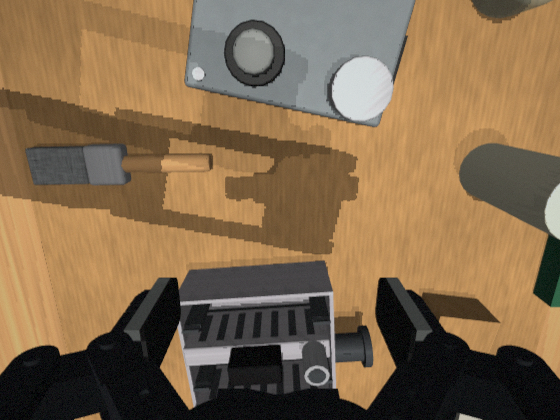

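```bash
cat > h.py <<'E'
import numpy as np, cv2
from scipy.spatial.transform import Rotation as Ro
from station import env
def cam(n,obs=None):
    c=env.get_calibration(n); f=210/np.tan(np.radians(c["vfov"]/2))
    if n=="wrist":
        o=obs or env.get_obs(); T=np.array(c["tool_from_camera"])
        Rw=Ro.from_quat(o["orientation"]).as_matrix()
        Rc=Rw@T[:3,:3]; p=Rw@T[:3,3]+o["tcp_pos"]
    else:
        R=np.array(c["R"]); Rc=R.T; p=-R.T@np.array(c["t"])
    return f,c["cx"],c["cy"],Rc,p
def ray(C,uv):
    f,cx,cy,R,p=C; d=R@np.array([(uv[0]-cx)/f,(uv[1]-cy)/f,1]); return p,d/np.linalg.norm(d)
def plane(C,uv,z):
    p,d=ray(C,uv); return p+d*(z-p[2])/d[2]
def proj(C,X):
    f,cx,cy,R,p=C; c=R.T@(np.asarray(X,float)-p); return np.array([f*c[0]/c[2]+cx,f*c[1]/c[2]+cy])
def tri(rs):
    A=np.zeros((3,3));b=np.zeros(3)
    for p,d in rs:
        M=np.eye(3)-np.outer(d,d);A+=M;b+=M@p
    X=np.linalg.solve(A,b); return X,[float(np.linalg.norm((np.eye(3)-np.outer(d,d))@(X-p))) for p,d in rs]
def crop(src,dst,x0,y0,x1,y1,k):
    im=cv2.imread(src)[y0:y1,x0:x1]; cv2.imwrite(dst,cv2.resize(im,None,fx=k,fy=k,interpolation=cv2.INTER_CUBIC))
E
python3 - <<'E'
from h import *
crop("pics/scene0.png","pics/scene0_tank.png",150,215,290,320,5)
crop("pics/side0.png","pics/side0_tank.png",265,135,365,215,7)
crop("pics/scene0.png","pics/scene0_box.png",250,130,380,230,6)
crop("pics/side0.png","pics/side0_box.png",220,220,340,320,6)
E
```

```text
(no output)
```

View pics/scene0_tank.png

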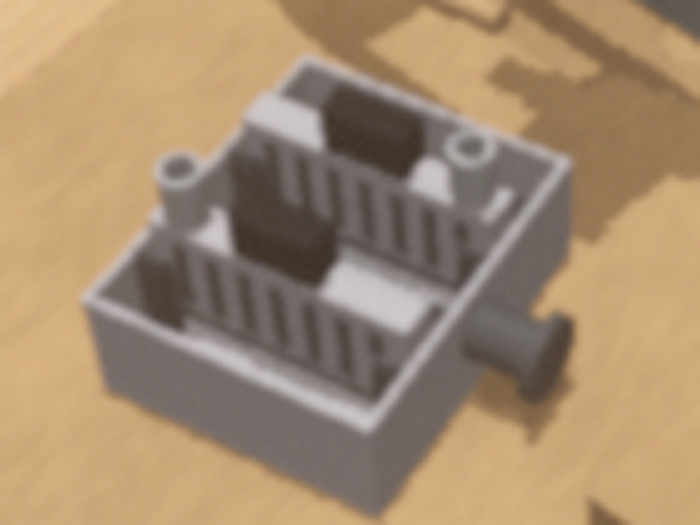

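View pics/side0_tank.png

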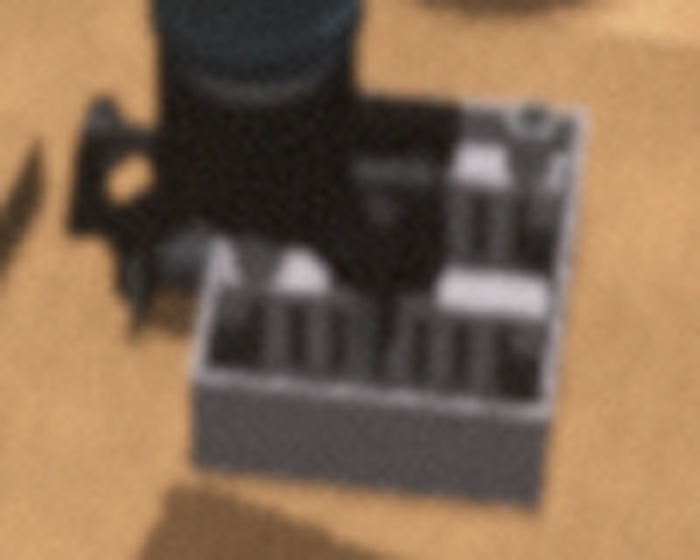

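View pics/scene0_box.png

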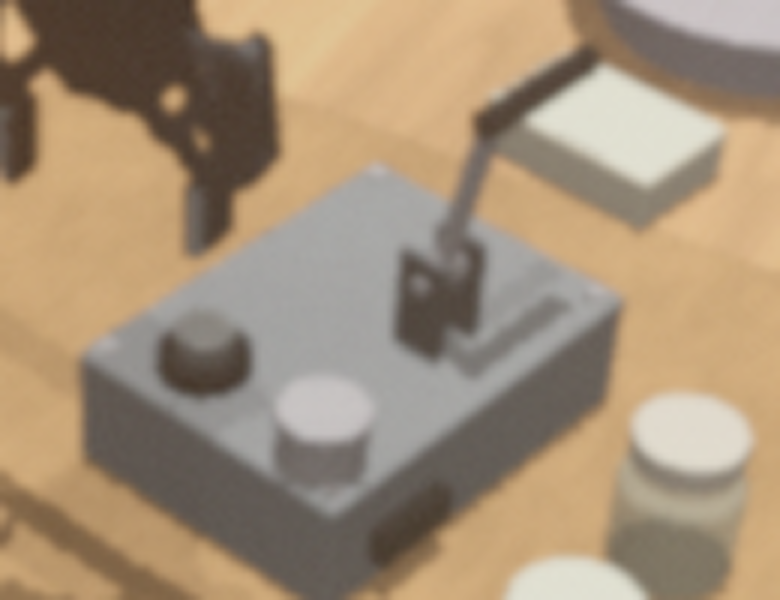

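View pics/side0_box.png

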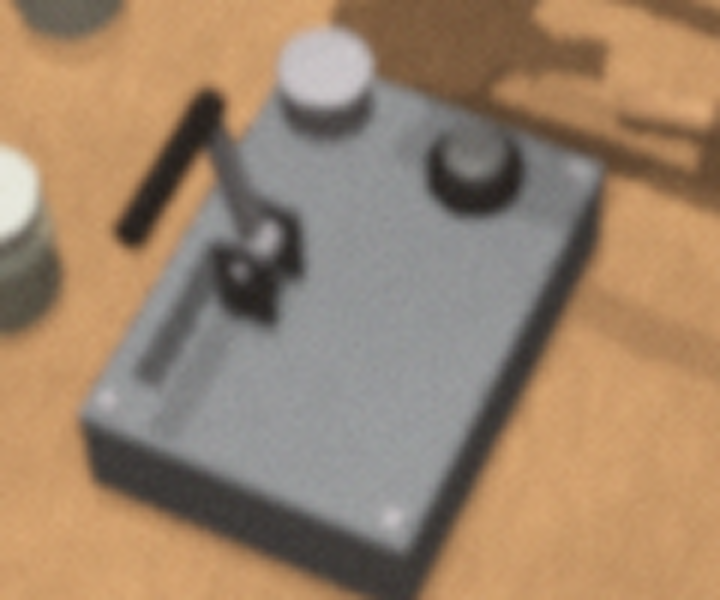

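```bash
python3 - <<'E'
from h import *
np.set_printoptions(precision=1,suppress=True)
S=cam("scene");D=cam("side");W=cam("wrist")
s=lambda u,v:(u/6+250,v/6+130); d=lambda u,v:(u/6+220,v/6+220)
st=lambda u,v:(u/5+150,v/5+215); dt=lambda u,v:(u/7+265,v/7+135)
print("box scene",[plane(S,s(*p),70)[:2] for p in [(378,165),(85,360),(330,515),(620,300)]], "order -x+y,-x-y,+x-y,+x+y")
print("box side",[plane(D,d(*p),70)[:2] for p in [(410,550),(603,170),(85,425)]],"order -x+y,-x-y,+x+y")
print("button scene/side/wrist z?",[tri([ray(S,s(207,328)),ray(D,d(475,158)),ray(W,(253,51))])])
print("tank scene",[plane(S,st(*p),70)[:2] for p in [(310,62),(88,300),(370,425),(570,160)]])
print("tank side",[plane(D,dt(*p),70)[:2] for p in [(548,410),(195,378),(583,108)]],"-x+y, +x+y,-x-y")
print("tank wrist",[plane(W,p,70)[:2] for p in [(181,305),(332,291)]])
print("neck right",tri([ray(S,st(470,145)),ray(W,(317,375))]))
print("neck wrong",tri([ray(S,st(181,168)),ray(D,dt(533,120))]))
print("grip wrong top scene z117", plane(S,st(285,215),117))
print("bar", tri([ray(S,s(485,125)),ray(D,d(208,103))]), tri([ray(S,s(590,55)),ray(D,d(130,235))]))
E
```

```text
box scene [array([520.5, 310.1]), array([478. ,  86.1]), array([634.8,  54.7]), array([680.7, 274.7])] order -x+y,-x-y,+x-y,+x+y
box side [array([514.3, 311.9]), array([470.4,  93.6]), array([675.2, 284.2])] order -x+y,-x-y,+x+y
button scene/side/wrist z? [(array([530.6, 114.5,  93. ]), [1.0888484618779963, 1.5438584767243806, 2.0073970312993636])]
tank scene [array([ 446.8, -120.7]), array([ 458.8, -305.7]), array([ 617. , -290.7]), array([ 603.5, -104.5])]
tank side [array([ 441.5, -123.5]), array([ 600.6, -106.6]), array([ 457.6, -310.7])] -x+y, +x+y,-x-y
tank wrist [array([ 451. , -122.5]), array([ 605.4, -106. ])]
neck right (array([ 585.6, -162.5,  122.7]), [1.1304472606842528, 1.1304472606843254])
neck wrong (array([ 474.8, -248.8,  121.2]), [1.047316497077944, 1.047316497077963])
grip wrong top scene z117 [ 533.9 -242.3  117. ]
bar (array([633.1, 188.5, 210.2]), [0.47679755514906663, 0.4767975551492617]) (array([648.3, 264.1, 212.5]), [1.4025713104118502, 1.4025713104118402])
```

Call:
carry_out(
  rows=[
    {"grip":1,"dx":3,"dy":-0.5,"dz":2},
    {"grip":1,"dx":7,"dy":-1.2,"dz":4},
    {"grip":1,"dx":11.4,"dy":-1.9,"dz":7},
    {"grip":1,"dx":11.4,"dy":-1.9,"dz":9},
    {"grip":1,"dx":11.4,"dy":-1.9,"dz":10},
    {"grip":1,"dx":11.4,"dy":-1.9,"dz":10},
    {"grip":1,"dx":11.4,"dy":-1.9,"dz":10},
  ],
  squeeze=40,
)

```text
schema error: expected keys grip, dx, dy, dz, turn
```

```bash
python3 - <<'E'
from h import *
o=env.get_obs(); print(o["tcp_pos"],o["wrist_force"])
C=cam("wrist",o); im=env.capture("wrist"); cv2.imwrite("pics/w1.png",im)
print("expected button px",proj(C,[530.6,114.5,93]),"tcp px",proj(C,o["tcp_pos"]))
cv2.imwrite("pics/s1.png",env.capture("side"))
crop("pics/s1.png","pics/s1c.png",220,180,370,320,5)
E
```

```text
[5.49586158e+02 1.11729527e-01 2.30650641e+02] [ 1.22089882  0.37690391 -0.71906067]
expected button px [250.92547643  49.056002  ] tcp px [275.43406085 278.06839561]
```

View pics/w1.png

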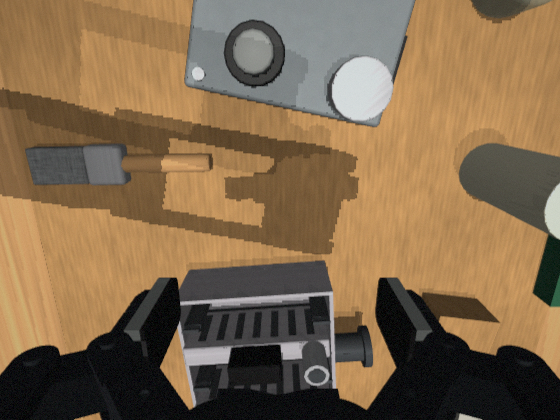

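View pics/s1c.png

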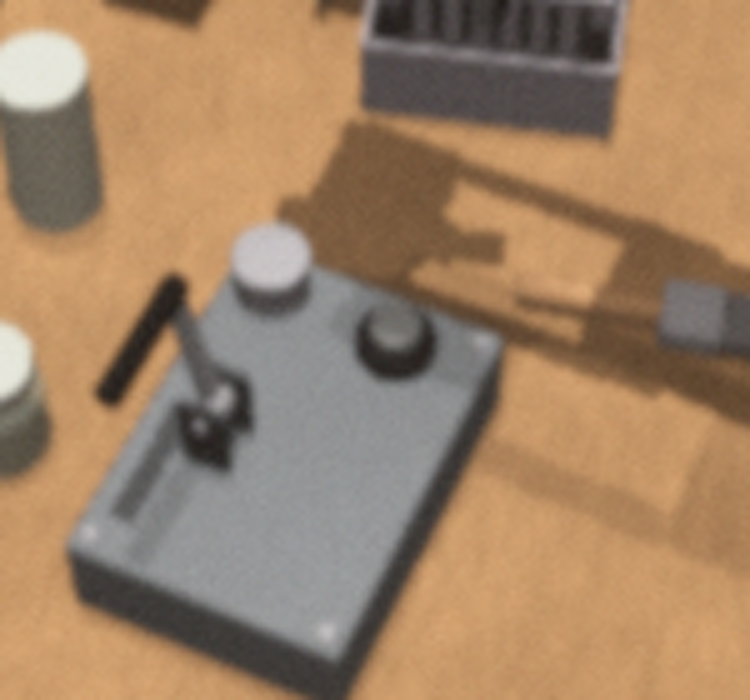

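The call was refused because each row needs all five keys, so the scene is unchanged: the button is at about (253,51) in the wrist view and the lever is up.

Call:
carry_out(
  rows=[
    {"grip":1,"dx":4,"dy":-0.7,"dz":3,"turn":0},
    {"grip":1,"dx":8,"dy":-1.4,"dz":6,"turn":0},
    {"grip":1,"dx":11.4,"dy":-1.9,"dz":9,"turn":0},
    {"grip":1,"dx":11.4,"dy":-1.9,"dz":10,"turn":0},
    {"grip":1,"dx":11.4,"dy":-1.9,"dz":10,"turn":0},
    {"grip":1,"dx":11.4,"dy":-1.9,"dz":10,"turn":0},
  ],
  squeeze=40,
)

```text
time: 1.0
tcp_pos: [531.7, 113.2, 131.9]
orientation: [0.707, 0.707, 0.0, 0.0]
wrist_force: [-0.4, 0.1, 0.7]
opening: 0.001
```

```bash
python3 - <<'E'
from h import *
o=env.get_obs(); print(o["time"],o["tcp_pos"],o["wrist_force"],o["opening"])
C=cam("wrist",o); im=env.capture("wrist"); cv2.imwrite("pics/w2.png",im)
print("expected button px",proj(C,[530.6,114.5,93]),"tcp px",proj(C,o["tcp_pos"]))
cv2.imwrite("pics/s2.png",env.capture("scene"))
crop("pics/s2.png","pics/s2c.png",230,110,380,230,5)
E
```

```text
1.0 [531.74496463 113.17576803 131.92556555] [-0.40709038  0.1135502   0.72895205] 0.0006858124958837656
expected button px [273.77578372 242.08467767] tcp px [275.42809155 278.07230065]
```

View pics/w2.png

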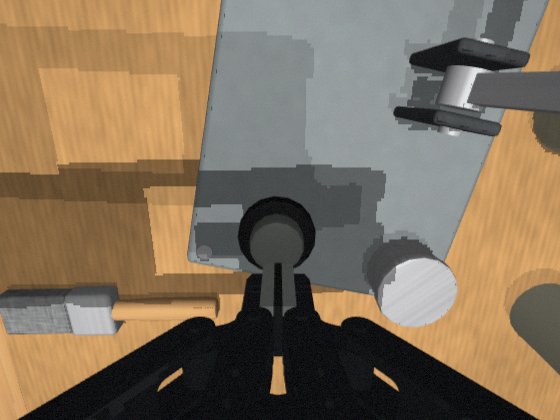

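View pics/s2c.png

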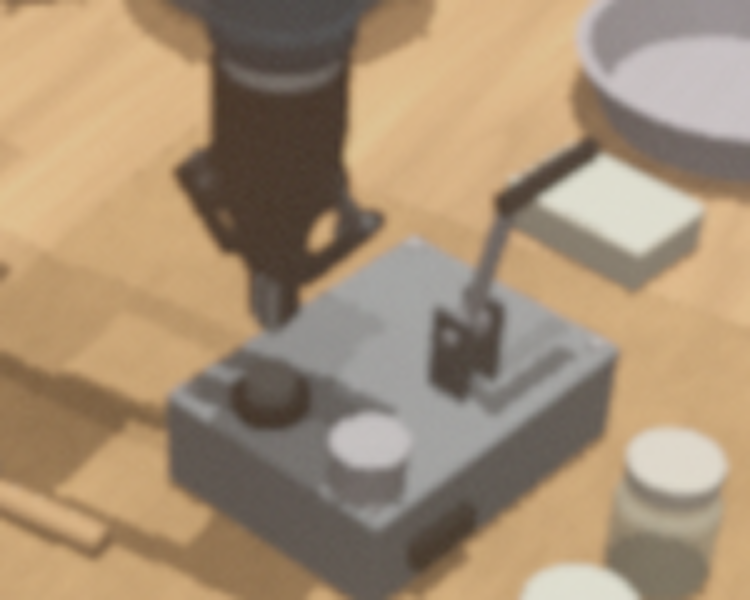

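The button top shows at (277,243), against an expected (274,242), so the tool is within 2 mm of it. The lever is up and clear. Pressing now.

Call:
carry_out(
  rows=[
    {"grip":1,"dx":0.1,"dy":0.0,"dz":2,"turn":0},
    {"grip":1,"dx":0.1,"dy":0.0,"dz":3.5,"turn":0},
    {"grip":1,"dx":0.1,"dy":0,"dz":4,"turn":0},
    {"grip":1,"dx":0.1,"dy":0,"dz":4.2,"turn":0},
    {"grip":1,"dx":0.1,"dy":0,"dz":4.3,"turn":0},
  ],
)

```text
time: 1.72
tcp_pos: [531.8, 113.8, 89.5]
orientation: [0.708, 0.707, 0.0, 0.001]
wrist_force: [-2.5, -2.3, 4.0]
opening: -0.003
```

Call:
carry_out(
  rows=[
    {"grip":1,"dx":0,"dy":0.0,"dz":0.3,"turn":0},
    {"grip":1,"dx":0,"dy":0.0,"dz":0.5,"turn":0},
    {"grip":1,"dx":0,"dy":0.0,"dz":0.5,"turn":0},
  ],
)

```text
time: 2.1
tcp_pos: [531.9, 113.8, 85.9]
orientation: [0.707, 0.707, 0.001, 0.001]
wrist_force: [-5.5, -1.5, 14.9]
opening: 0.003
```

```bash
python3 - <<'E'
from h import *
o=env.get_obs(); print(o["time"],o["tcp_pos"],o["wrist_force"],o["opening"])
cv2.imwrite("pics/s3.png",env.capture("scene"))
crop("pics/s3.png","pics/s3c.png",230,110,380,230,5)
E
```

```text
2.1 [531.94930044 113.84471405  85.92616029] [-5.51126133 -1.53433324 14.85222408] 0.0029827003220050077
```

View pics/s3c.png

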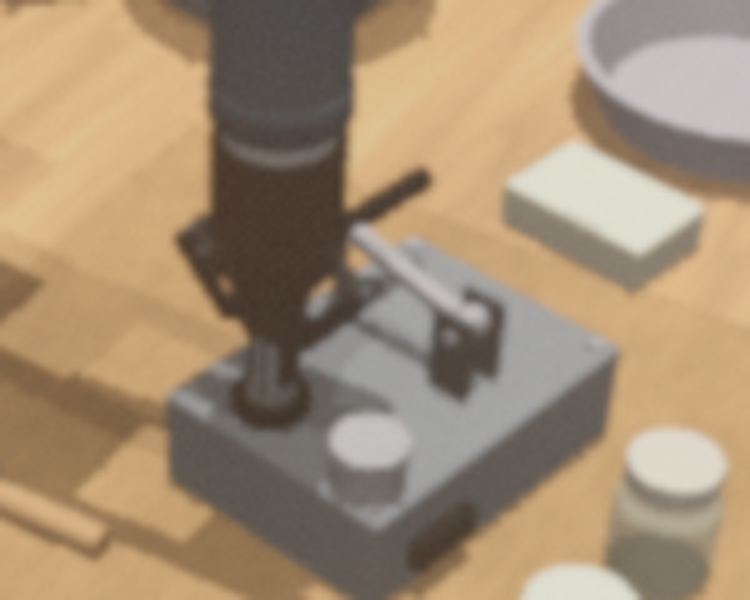

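The lever has tipped over to the -x side, with the bar near (390,195) in the crop. Next I rise and go to the tank, turning for the grasp.

Call:
carry_out(
  rows=[
    {"grip":1,"dx":0,"dy":0,"dz":-3,"turn":0},
    {"grip":1,"dx":0,"dy":0,"dz":-9,"turn":0},
    {"grip":1,"dx":-2,"dy":0,"dz":-14,"turn":5},
    {"grip":1,"dx":-6,"dy":0,"dz":-16,"turn":15},
    {"grip":1,"dx":-11,"dy":0,"dz":-16,"turn":25},
    {"grip":1,"dx":-16,"dy":0.1,"dz":-16,"turn":35},
    {"grip":0.4,"dx":-21,"dy":0.2,"dz":-16,"turn":45},
    {"grip":0.4,"dx":-26,"dy":0.2,"dz":-16,"turn":55},
    {"grip":0.4,"dx":-31,"dy":0.2,"dz":-16,"turn":65},
    {"grip":0.4,"dx":-35.9,"dy":0.2,"dz":-16,"turn":75},
    {"grip":0.4,"dx":-35.9,"dy":0.2,"dz":-16,"turn":84.8},
    {"grip":0.4,"dx":-35.9,"dy":0.2,"dz":-16,"turn":84.8},
  ],
)

```text
time: 3.65
tcp_pos: [533.3, -245.4, 245.6]
orientation: [0.999, 0.045, 0.001, -0.0]
wrist_force: [0.5, 0.0, 0.1]
opening: 0.601
```

```bash
python3 - <<'E'
from h import *
o=env.get_obs(); print(o["time"],o["tcp_pos"],o["q"],o["opening"], Ro.from_quat(o["orientation"]).as_matrix().round(3))
C=cam("wrist",o); im=env.capture("wrist"); cv2.imwrite("pics/w4.png",im)
cv2.imwrite("pics/s4.png",env.capture("scene"))
cv2.imwrite("pics/d4.png",env.capture("side"))
E
```

```text
3.65 [ 533.31769522 -245.4011359   245.58940604] [-0.62211259  0.31528148  1.42205875  0.00162549  1.40235503  0.85814961] 0.6014904111772778 [[ 0.996  0.09   0.002]
 [ 0.09  -0.996  0.   ]
 [ 0.002  0.    -1.   ]]
```

View pics/w4.png

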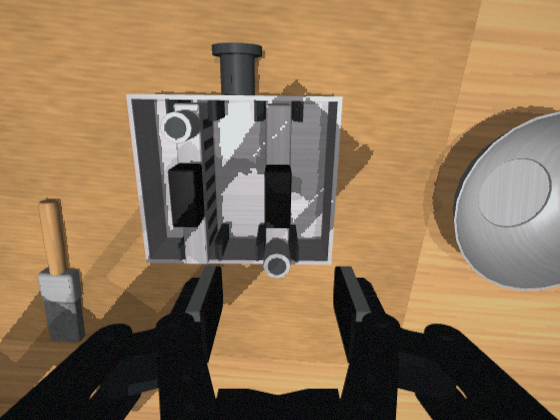

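View pics/s4.png

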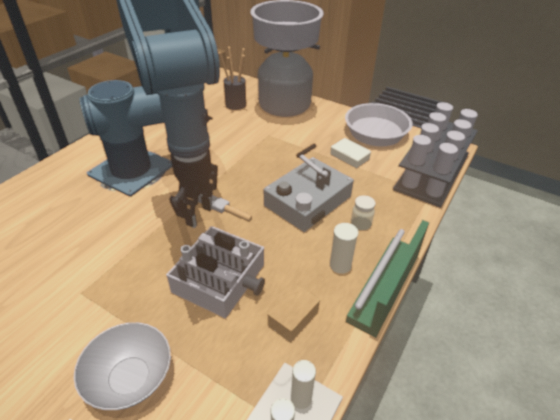

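View pics/d4.png

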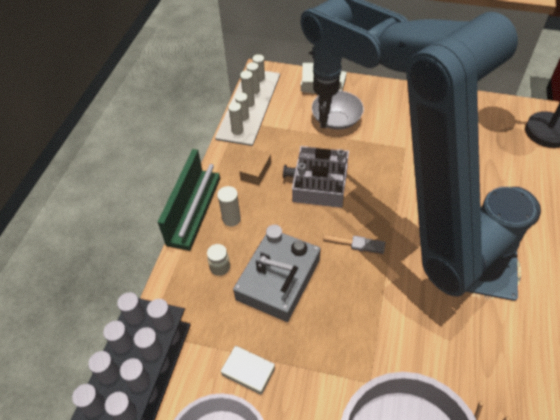

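```bash
python3 - <<'E'
from h import *
crop("pics/w4.png","pics/w4c.png",110,80,360,285,3)
crop("pics/d4.png","pics/d4c.png",275,135,365,210,8)
E
```

```text
(no output)
```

View pics/w4c.png

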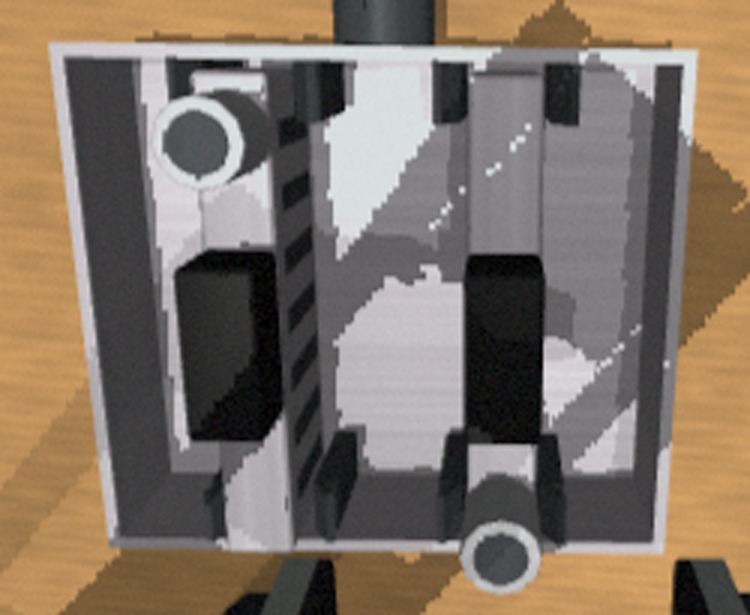

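View pics/d4c.png

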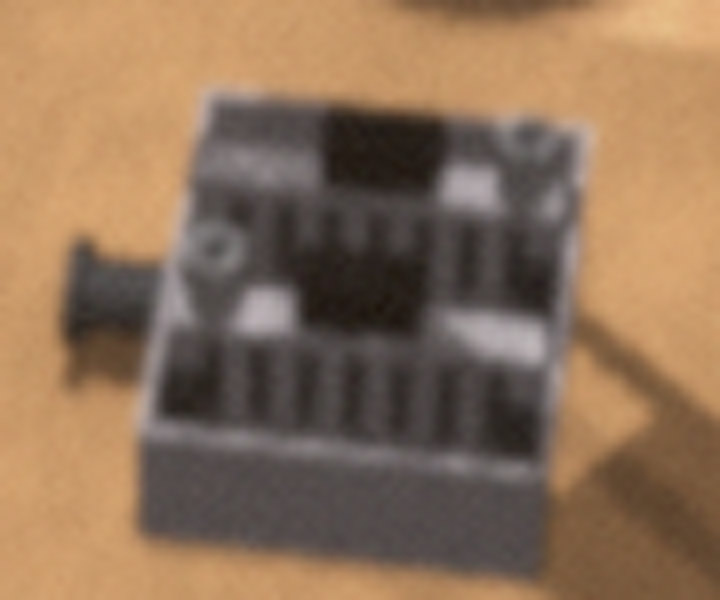

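```bash
cat > o4.py <<'E'
E
python3 - <<'E'
from h import *
np.set_printoptions(precision=1,suppress=True)
o=dict(tcp_pos=np.array([533.318,-245.401,245.589]),orientation=env.get_obs()["orientation"])
C=cam("wrist",o); w=lambda u,v:(u/3+110,v/3+80)
D=cam("side"); d=lambda u,v:(u/8+275,v/8+135)
c=[plane(C,w(*p),70) for p in [(52,43),(697,48),(663,553),(110,548)]]
print("rim +x+y,+x-y,-x-y,-x+y",[x[:2] for x in c]); ctr=np.mean(c,0); 
ax=(c[0]+c[1]-c[2]-c[3])[:2]; ay=(c[0]+c[3]-c[1]-c[2])[:2]
print(ctr,"len",np.linalg.norm(ax)/2,np.linalg.norm(ay)/2,"yaw",np.arctan2(ax[1],ax[0]),np.arctan2(-ay[0],ay[1]))
dc=[plane(D,d(*p),70) for p in [(145,432),(205,92),(590,122),(550,465)]]
print("side rim",[x[:2] for x in dc],np.mean(dc,0))
n=plane(C,w(500,556),121); n2=plane(C,w(199,140),121)
print("neck wrong",n,tri([ray(C,w(500,556)),ray(D,d(528,133))]),"right",n2)
b=[plane(C,w(*p),117)[:2] for p in [(466,272),(543,272),(541,443),(466,443)]]
print("block",b,np.mean(b,0))
yaw=.09;R=np.array([[np.cos(yaw),-np.sin(yaw)],[np.sin(yaw),np.cos(yaw)]])
for q in (n,n2,np.mean(b,0)): print("tank frame",R.T@(q[:2]-ctr[:2]))
E
```

```text
rim +x+y,+x-y,-x-y,-x+y [array([ 605.1, -106.5]), array([ 621.2, -294.9]), array([ 456.9, -308.4]), array([ 441.2, -119. ])]
[ 531.1 -207.2   70. ] len 164.58322587459054 189.62550349292013 yaw 0.07885221542647189 0.08417593043775498
side rim [array([ 599.7, -106.8]), array([ 617.7, -293.4]), array([ 456.2, -311.8]), array([ 440.4, -125.6])] [ 528.5 -209.4   70. ]
neck wrong [ 476.9 -250.3  121. ] (array([ 475.7, -250.9,  120.8]), [1.197108395455251, 1.1971083954552424]) right [ 586.7 -163.5  121. ]
block [array([ 558.3, -233.6]), array([ 560.2, -254.1]), array([ 511.4, -258.7]), array([ 509.4, -237.6])] [ 534.8 -246. ]
tank frame [-57.8 -38.1]
tank frame [59.3 38.5]
tank frame [  0.2 -39. ]
```

The rim sizes (164.6 x 189.6), neck height and block position all match the given sizes. I go down around the block and stop just before gripping.

Call:
carry_out(
  rows=[
    {"grip":0.45,"dx":0.15,"dy":0.07,"dz":5,"turn":0.4},
    {"grip":0.45,"dx":0.15,"dy":0.07,"dz":9,"turn":0.4},
    {"grip":0.45,"dx":0.15,"dy":0.07,"dz":12,"turn":0.4},
    {"grip":0.45,"dx":0.15,"dy":0.07,"dz":14,"turn":0.4},
    {"grip":0.45,"dx":0.15,"dy":0.07,"dz":15.2,"turn":0.4},
    {"grip":0.45,"dx":0.15,"dy":0.07,"dz":15.4,"turn":0.4},
    {"grip":0.45,"dx":0.15,"dy":0.07,"dz":15.4,"turn":0.4},
  ],
)

```text
time: 4.68
tcp_pos: [536.0, -245.0, 92.9]
orientation: [0.999, 0.044, 0.002, 0.001]
wrist_force: [0.3, 0.1, -0.6]
opening: 0.549
```

```bash
python3 - <<'E'
from h import *
o=env.get_obs(); print(o["time"],o["tcp_pos"],o["wrist_force"],o["opening"],o["orientation"])
cv2.imwrite("pics/w5.png",env.capture("wrist"))
cv2.imwrite("pics/s5.png",env.capture("scene"))
crop("pics/s5.png","pics/s5c.png",150,190,290,320,5)
E
```

```text
4.675 [ 535.95987232 -245.00687588   92.89340054] [ 0.27591689  0.07229841 -0.57468609] 0.5489983665849958 [9.99040737e-01 4.37454801e-02 1.87380286e-03 6.54304345e-04]
```

View pics/w5.png

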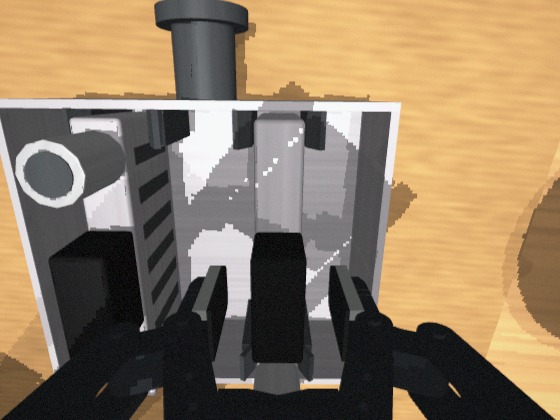

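View pics/s5c.png

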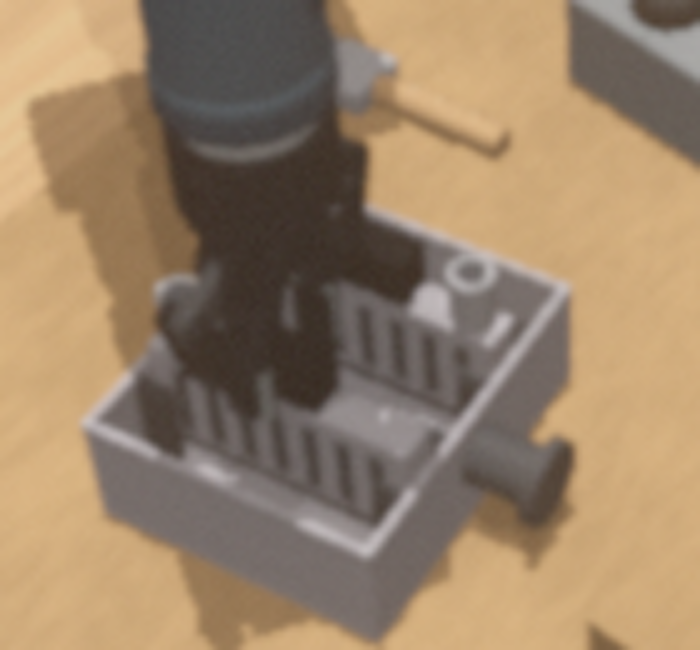

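```bash
python3 - <<'E'
from h import *
crop("pics/w5.png","pics/w5c.png",200,210,360,385,4)
E
```

```text
(no output)
```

View pics/w5c.png

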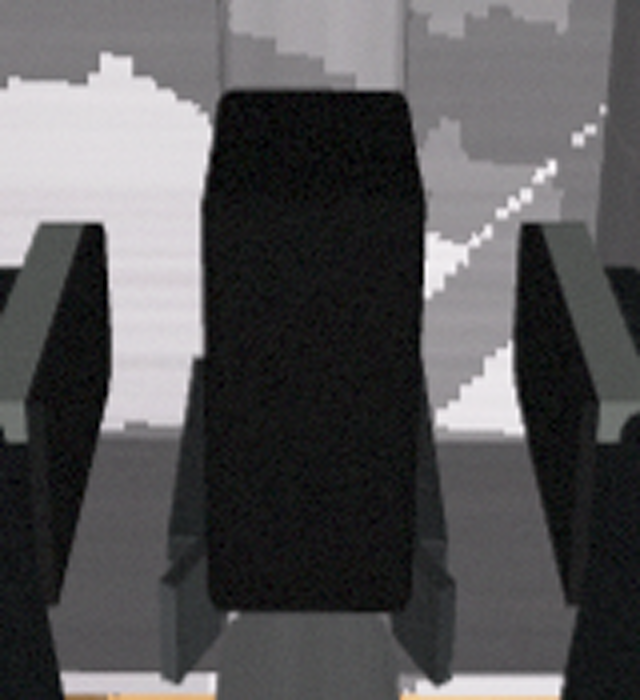

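```bash
python3 - <<'E'
from h import *
np.set_printoptions(precision=2,suppress=True)
o=env.get_obs(); print(o["tcp_pos"])
C=cam("wrist",o)
b=[plane(C,(u/4+200,v/4+210),117) for u,v in [(204,203),(424,203),(411,610),(208,610)]]
Rw=Ro.from_quat(o["orientation"]).as_matrix()
print([Rw.T@(x-o["tcp_pos"]) for x in b], Rw.T@(np.mean(b,0)-o["tcp_pos"]),np.mean(b,0))
# rim +x wall
print([Rw.T@(plane(C,p,70)-o["tcp_pos"]) for p in [(100,102),(300,102)]])
E
```

```text
[ 536.   -245.26   93.17]
[array([ 22.46,  -9.91, -23.76]), array([ 22.43,  11.35, -23.72]), array([-26.11,  11.18, -23.91]), array([-26.06, -10.69, -23.96])] [ -1.82   0.48 -23.84] [ 534.13 -245.86  117.  ]
[array([ 80.18, -81.79,  23.35]), array([80.12, 10.79, 23.52])]
```

Call:
carry_out(
  rows=[
    {"grip":0.45,"dx":-0.17,"dy":0.05,"dz":0.35,"turn":0},
    {"grip":0.45,"dx":-0.17,"dy":0.05,"dz":0.35,"turn":0},
    {"grip":0.9,"dx":-0.17,"dy":0.05,"dz":0.35,"turn":0},
    {"grip":0.9,"dx":-0.17,"dy":0.05,"dz":0.35,"turn":0},
    {"grip":0.9,"dx":-0.17,"dy":0.05,"dz":0.35,"turn":0},
    {"grip":0.9,"dx":-0.17,"dy":0.05,"dz":0.35,"turn":0},
    {"grip":0.9,"dx":-0.17,"dy":0.05,"dz":0.35,"turn":0},
  ],
  squeeze=80,
)

```text
time: 5.65
tcp_pos: [534.6, -245.9, 90.0]
orientation: [0.999, 0.044, 0.002, 0.001]
wrist_force: [-0.2, 0.4, 4.4]
opening: 0.244
```

```bash
python3 - <<'E'
from h import *
o=env.get_obs(); print(o["time"],o["tcp_pos"],o["wrist_force"],o["wrist_torque"],o["opening"],o["orientation"])
cv2.imwrite("pics/w6.png",env.capture("wrist"))
E
```

```text
5.65 [ 534.57662135 -245.93747906   89.95333357] [-0.2325288   0.37892313  4.38978599] [0.1680581  0.11426755 0.02084539] 0.24361295193668242 [9.99047850e-01 4.35556496e-02 2.31597296e-03 9.67118677e-04]
```

View pics/w6.png

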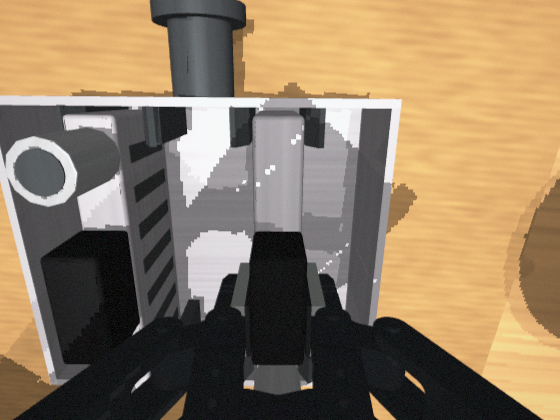

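The grip holds on the block, with an opening of 0.244 (about 21 mm). Lifting straight up.

Call:
carry_out(
  rows=[
    {"grip":0.9,"dx":0,"dy":0,"dz":-0.5,"turn":0},
    {"grip":0.9,"dx":0,"dy":0,"dz":-1.5,"turn":0},
    {"grip":0.9,"dx":0,"dy":0,"dz":-3,"turn":0},
    {"grip":0.9,"dx":0,"dy":0,"dz":-4.5,"turn":0},
    {"grip":0.9,"dx":0,"dy":0,"dz":-6,"turn":0},
    {"grip":0.9,"dx":0,"dy":0,"dz":-7.5,"turn":0},
    {"grip":0.9,"dx":0,"dy":0,"dz":-9,"turn":0},
    {"grip":0.9,"dx":0,"dy":0,"dz":-10.5,"turn":0},
    {"grip":0.9,"dx":0,"dy":0,"dz":-12,"turn":0},
    {"grip":0.9,"dx":0,"dy":0,"dz":-13,"turn":0},
    {"grip":0.9,"dx":0,"dy":0,"dz":-13.5,"turn":0},
    {"grip":0.9,"dx":0,"dy":0,"dz":-13.5,"turn":0},
  ],
)

```text
time: 7.2
tcp_pos: [534.0, -245.8, 225.1]
orientation: [0.999, 0.044, 0.002, 0.001]
wrist_force: [-0.4, 1.1, -3.2]
opening: 0.242
```

```bash
python3 - <<'E'
from h import *
import pickle
o=env.get_obs(); print(o["time"],o["tcp_pos"],o["wrist_force"],o["wrist_torque"],o["opening"],o["orientation"])
pickle.dump(o,open("o7.pkl","wb"))
cv2.imwrite("pics/w7.png",env.capture("wrist"))
cv2.imwrite("pics/d7.png",env.capture("side"))
crop("pics/d7.png","pics/d7c.png",265,75,375,205,5)
E
```

```text
7.2 [ 534.00911498 -245.75945846  225.11326942] [-0.38355676  1.12050472 -3.16399632] [ 0.04524566  0.00540043 -0.02466083] 0.24176113883179376 [0.99904721 0.04356143 0.00243729 0.00106667]
```

View pics/w7.png

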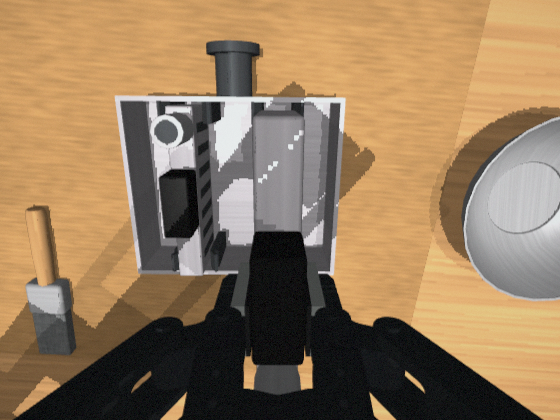

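View pics/d7c.png

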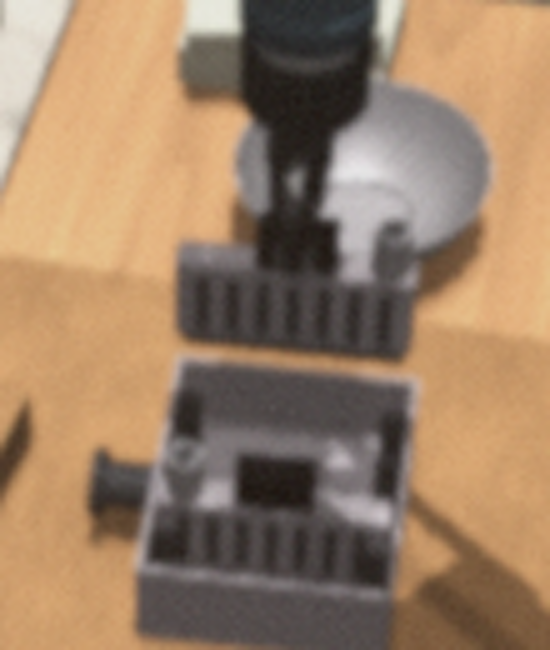

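The cassette hangs level and clear above the tank. I turn it counterclockwise, so the neck swings over the outside.

Call:
carry_out(
  rows=[
    {"grip":0.9,"dx":0,"dy":0,"dz":0,"turn":-3},
    {"grip":0.9,"dx":0,"dy":0,"dz":0,"turn":-10},
    {"grip":0.9,"dx":0,"dy":0,"dz":0,"turn":-19},
    {"grip":0.9,"dx":0,"dy":0,"dz":0,"turn":-28},
    {"grip":0.9,"dx":0,"dy":0,"dz":0,"turn":-37},
    {"grip":0.9,"dx":0,"dy":0,"dz":0,"turn":-46},
    {"grip":0.9,"dx":0,"dy":0,"dz":0,"turn":-55},
    {"grip":0.9,"dx":0,"dy":0,"dz":0,"turn":-64},
    {"grip":0.9,"dx":0,"dy":0,"dz":0,"turn":-73},
    {"grip":0.9,"dx":0,"dy":0,"dz":0,"turn":-82},
    {"grip":0.9,"dx":0,"dy":0,"dz":0,"turn":-90},
    {"grip":0.9,"dx":0,"dy":0,"dz":0,"turn":-90},
  ],
)

```text
time: 8.8
tcp_pos: [533.4, -245.3, 223.7]
orientation: [0.676, 0.737, 0.001, 0.001]
wrist_force: [-0.5, 0.5, -3.2]
opening: 0.242
```

```bash
python3 - <<'E'
from h import *
o=env.get_obs(); print(o["time"],o["tcp_pos"],o["q"],o["opening"],Ro.from_quat(o["orientation"]).as_matrix().round(4))
E
```

```text
8.8 [ 533.41081665 -245.34149829  223.70010464] [-6.21765402e-01  3.28372672e-01  1.45734632e+00  1.35945991e-03
  1.35338904e+00 -7.07899048e-01] 0.24218889274840977 [[-8.570e-02  9.963e-01  2.800e-03]
 [ 9.963e-01  8.570e-02 -4.000e-04]
 [-6.000e-04  2.800e-03 -1.000e+00]]
```

Call:
carry_out(
  rows=[
    {"grip":0.9,"dx":0,"dy":0,"dz":0,"turn":-3},
    {"grip":0.9,"dx":0,"dy":0,"dz":0,"turn":-10},
    {"grip":0.9,"dx":0,"dy":0,"dz":0,"turn":-19},
    {"grip":0.9,"dx":0,"dy":0,"dz":0,"turn":-28},
    {"grip":0.9,"dx":0,"dy":0,"dz":0,"turn":-37},
    {"grip":0.9,"dx":0,"dy":0,"dz":0,"turn":-46},
    {"grip":0.9,"dx":0,"dy":0,"dz":0,"turn":-55},
    {"grip":0.9,"dx":0,"dy":0,"dz":0,"turn":-64},
    {"grip":0.9,"dx":0,"dy":0,"dz":0,"turn":-73},
    {"grip":0.9,"dx":0,"dy":0,"dz":0,"turn":-82},
    {"grip":0.9,"dx":0,"dy":0,"dz":0,"turn":-89.8},
    {"grip":0.9,"dx":0,"dy":0,"dz":0,"turn":-89.8},
  ],
)

```text
time: 10.3
tcp_pos: [533.3, -245.3, 223.3]
orientation: [-0.039, 0.999, -0.0, 0.001]
wrist_force: [-0.0, 0.7, -2.9]
opening: 0.243
```

```bash
python3 - <<'E'
from h import *
import pickle
o=env.get_obs(); print(o["time"],o["tcp_pos"],o["q"],o["opening"],Ro.from_quat(o["orientation"]).as_matrix().round(4))
pickle.dump(o,open("o8.pkl","wb"))
cv2.imwrite("pics/w8.png",env.capture("wrist"))
cv2.imwrite("pics/d8.png",env.capture("side"))
crop("pics/d8.png","pics/d8c.png",265,75,375,205,5)
crop("pics/w8.png","pics/w8c.png",190,80,440,285,3)
crop("pics/w7.png","pics/w7c.png",110,80,360,285,3)
E
```

```text
10.3 [ 533.26289906 -245.2859253   223.34343817] [-6.21843706e-01  3.28740430e-01  1.45770460e+00  1.37145647e-03
  1.35333658e+00 -2.27156189e+00] 0.2425750414525999 [[-9.969e-01 -7.850e-02  2.300e-03]
 [-7.850e-02  9.969e-01  0.000e+00]
 [-2.200e-03 -1.000e-04 -1.000e+00]]
```

View pics/w8.png

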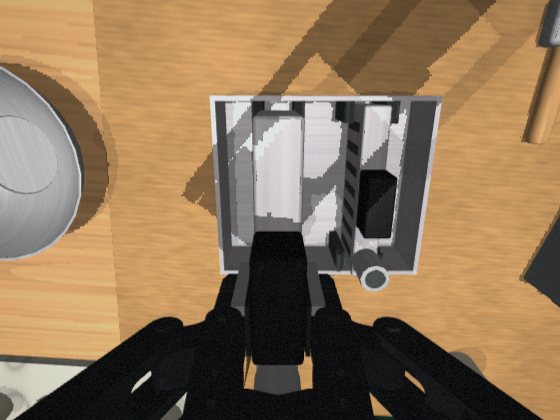

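View pics/w8c.png

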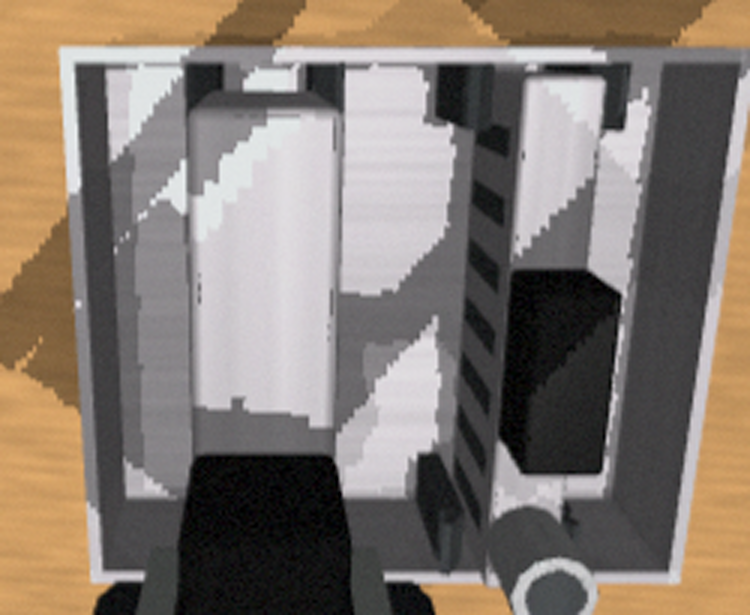

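View pics/w7c.png

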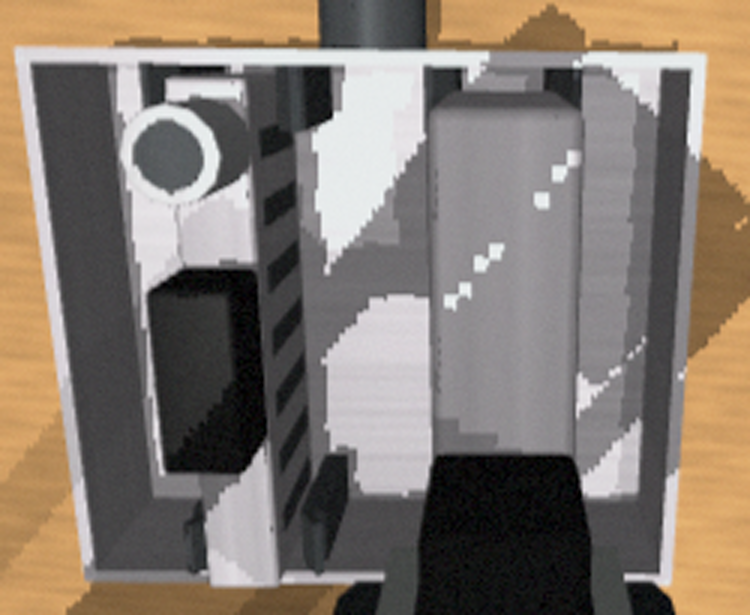

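View pics/d8c.png

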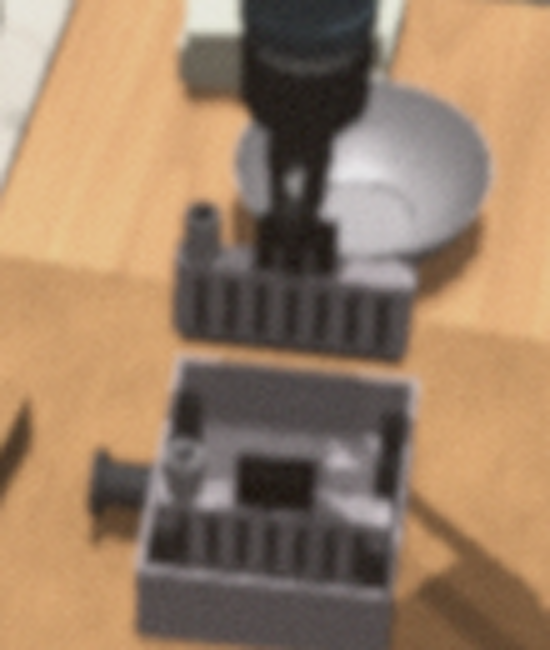

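```bash
python3 - <<'E'
from h import *
import pickle
np.set_printoptions(precision=2,suppress=True)
o7=pickle.load(open("o7.pkl","rb"));o8=pickle.load(open("o8.pkl","rb"))
C7=cam("wrist",o7);C8=cam("wrist",o8)
c7=[plane(C7,(u/3+110,v/3+80),70) for u,v in [(14,48),(706,52),(672,582),(87,580)]]
c8=[plane(C8,p,70) for p in [(190+680/3,80+582/3),(190+92/3,80+582/3),(190+60/3,80+47/3),(440,97)]]
for c in (c7,c8):
    ctr=np.mean(c,0); ax=(c[0]+c[1]-c[2]-c[3])[:2]; ay=(c[0]+c[3]-c[1]-c[2])[:2]
    print(ctr,"len",np.linalg.norm(ax)/2,np.linalg.norm(ay)/2,"yaw",np.arctan2(ax[1],ax[0]),np.arctan2(-ay[0],ay[1]))
# held cassette in tool frame: TCP z at grasp 90 <-> underside 12 => top body at TCP-(-)...
for C,o,pts in ((C7,o7,[(110+432/3,80+108/3),(110+578/3,80+108/3)]),(C8,o8,[(190+190/3,80+108/3),(190+338/3,80+108/3)])):
    z=o["tcp_pos"][2]-90+87; R=Ro.from_quat(o["orientation"]).as_matrix()
    print([R.T@(plane(C,p,z)-o["tcp_pos"]) for p in pts])
E
```

```text
[ 529.34 -206.33   70.  ] len 163.726206760244 190.1122682650042 yaw 0.0815598391609174 0.08123318004124788
[ 532.3  -206.39   70.  ] len 163.7486616235011 189.37037341261592 yaw 0.08427758129817242 0.07532046123333025
[array([ 72.86, -10.16,   3.32]), array([72.84,  9.92,  3.37])]
[array([ 72.89, -10.4 ,   2.84]), array([72.87,  9.88,  2.83])]
```

The neck now points to the pipe. The tank centre seen from both yaws differs by 3 mm, so the wrist camera bias along tool x is about -1.5 mm. I correct the position and go down to just above the rim.

Call:
carry_out(
  rows=[
    {"grip":0.9,"dx":-0.13,"dy":-0.03,"dz":0.8,"turn":-0.2},
    {"grip":0.9,"dx":-0.13,"dy":-0.03,"dz":2,"turn":-0.2},
    {"grip":0.9,"dx":-0.13,"dy":-0.03,"dz":3.5,"turn":-0.2},
    {"grip":0.9,"dx":-0.13,"dy":-0.03,"dz":5,"turn":-0.2},
    {"grip":0.9,"dx":-0.13,"dy":-0.03,"dz":6,"turn":-0.2},
    {"grip":0.9,"dx":-0.13,"dy":-0.03,"dz":6.4,"turn":-0.2},
    {"grip":0.9,"dx":-0.13,"dy":-0.03,"dz":6.4,"turn":-0.2},
  ],
)

```text
time: 11.28
tcp_pos: [534.8, -245.5, 159.3]
orientation: [-0.041, 0.999, -0.0, 0.001]
wrist_force: [-0.1, -1.0, -3.1]
opening: 0.243
```

```bash
python3 - <<'E'
from h import *
import pickle
o=env.get_obs(); print(o["time"],o["tcp_pos"],o["opening"],o["wrist_force"],Ro.from_quat(o["orientation"]).as_matrix().round(4))
pickle.dump(o,open("o9.pkl","wb"))
cv2.imwrite("pics/w9.png",env.capture("wrist"))
cv2.imwrite("pics/s9.png",env.capture("scene"))
crop("pics/s9.png","pics/s9c.png",150,180,290,320,5)
crop("pics/w9.png","pics/w9c.png",180,60,440,260,3)
E
```

```text
11.275 [ 534.80382952 -245.53562834  159.31051829] 0.24283041760860755 [-0.07818586 -1.0250044  -3.0532533 ] [[-9.967e-01 -8.140e-02  2.200e-03]
 [-8.140e-02  9.967e-01 -0.000e+00]
 [-2.200e-03 -2.000e-04 -1.000e+00]]
```

View pics/w9c.png

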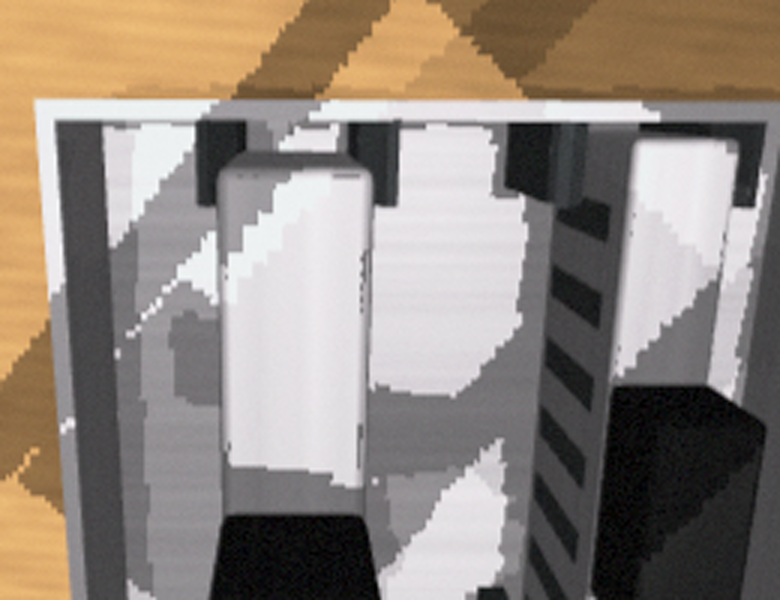

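View pics/s9c.png

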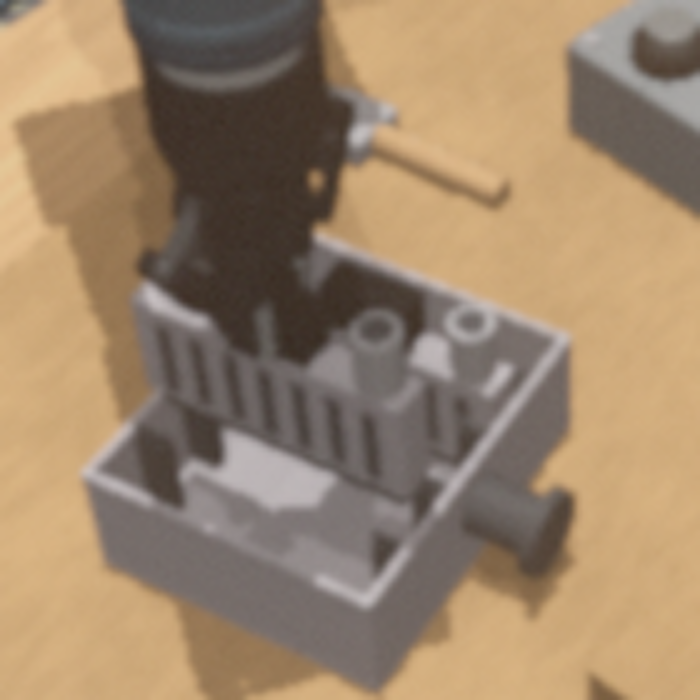

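```bash
python3 - <<'E'
from h import *
import pickle
np.set_printoptions(precision=3,suppress=True)
o=pickle.load(open("o9.pkl","rb"))
c=env.get_calibration("wrist"); print(c["tool_from_camera"],c["cx"],c["cy"],c["vfov"])
C=cam("wrist",o); R=Ro.from_quat(o["orientation"]).as_matrix()
loc=lambda p,z:R.T@(plane(C,p,z)-o["tcp_pos"])
w=lambda u,v:(180+u/3,60+v/3); z=o["tcp_pos"][2]
print("cass",loc(w(219,172),z-3),loc(w(372,172),z-3))
print("guides top",loc(w(197,122),70),loc(w(398,122),70), "rim inner",loc(w(300,122),70),"rim outer",loc(w(300,101),70))
E
```

```text
[[  -0.001   -0.948   -0.319   80.945]
 [   1.      -0.001   -0.      -0.399]
 [   0.      -0.319    0.948 -143.587]
 [   0.       0.       0.       1.   ]] 277.6234402813337 210.92590912759746 62.82426307887417
cass [ 72.358 -10.551   2.84 ] [72.345 10.439  2.836]
guides top [ 77.683 -21.018  89.141] [77.656 22.165 89.133] rim inner [77.669  1.111 89.137] rim outer [81.939  1.104 89.127]
```

Call:
carry_out(
  rows=[
    {"grip":0.9,"dx":0.05,"dy":0.03,"dz":0.6,"turn":0},
    {"grip":0.9,"dx":0.05,"dy":0.03,"dz":1.2,"turn":0},
    {"grip":0.9,"dx":0.05,"dy":0.03,"dz":1.8,"turn":0},
    {"grip":0.9,"dx":0.05,"dy":0.03,"dz":2.2,"turn":0},
    {"grip":0.9,"dx":0.05,"dy":0.03,"dz":2.6,"turn":0},
    {"grip":0.9,"dx":0.05,"dy":0.03,"dz":3.0,"turn":0},
    {"grip":0.9,"dx":0.05,"dy":0.03,"dz":3.0,"turn":0},
  ],
)

```text
time: 12.25
tcp_pos: [534.5, -245.4, 129.6]
orientation: [-0.041, 0.999, -0.0, 0.001]
wrist_force: [0.3, 0.3, -3.3]
opening: 0.239
```

```bash
python3 - <<'E'
from h import *
import pickle
np.set_printoptions(precision=3,suppress=True)
o=env.get_obs(); print(o["time"],o["tcp_pos"],o["opening"],o["wrist_force"],o["wrist_torque"])
pickle.dump(o,open("o10.pkl","wb"))
cv2.imwrite("pics/w10.png",env.capture("wrist"))
crop("pics/w10.png","pics/w10c.png",180,60,440,260,3)
E
```

```text
12.25 [ 534.516 -245.358  129.62 ] 0.23934477306564028 [ 0.263  0.331 -3.265] [0.039 0.051 0.047]
```

View pics/w10c.png

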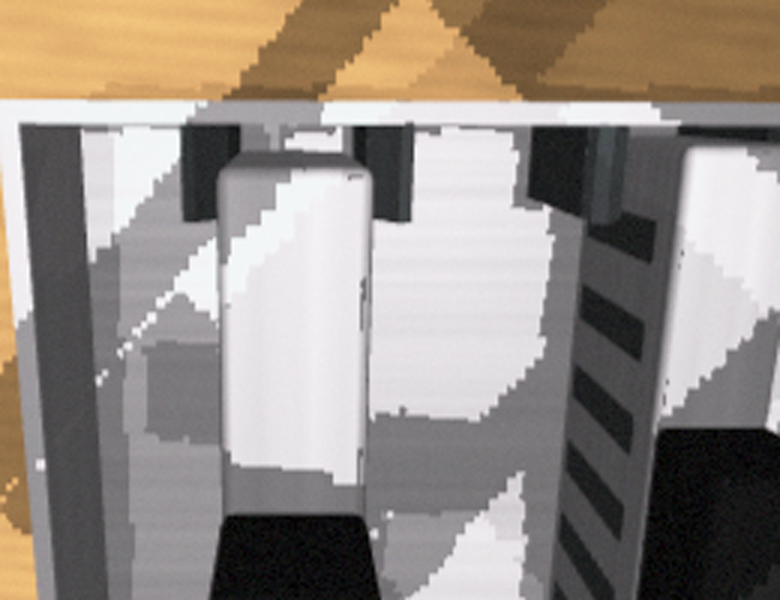

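The cassette has entered the slot with no contact force. Going further down.

Call:
carry_out(
  rows=[
    {"grip":0.9,"dx":0,"dy":0,"dz":0.5,"turn":0},
    {"grip":0.9,"dx":0,"dy":0,"dz":1.0,"turn":0},
    {"grip":0.9,"dx":0,"dy":0,"dz":1.5,"turn":0},
    {"grip":0.9,"dx":0,"dy":0,"dz":2.0,"turn":0},
    {"grip":0.9,"dx":0,"dy":0,"dz":2.5,"turn":0},
    {"grip":0.9,"dx":0,"dy":0,"dz":3.0,"turn":0},
    {"grip":0.9,"dx":0,"dy":0,"dz":3.4,"turn":0},
    {"grip":0.9,"dx":0,"dy":0,"dz":3.6,"turn":0},
    {"grip":0.9,"dx":0,"dy":0,"dz":3.7,"turn":0},
    {"grip":0.9,"dx":0,"dy":0,"dz":3.7,"turn":0},
  ],
)

```text
time: 13.55
tcp_pos: [534.8, -245.5, 92.9]
orientation: [-0.041, 0.999, -0.0, 0.002]
wrist_force: [-0.6, 0.3, -2.6]
opening: 0.245
```

Call:
carry_out(
  rows=[
    {"grip":0.9,"dx":0,"dy":0,"dz":0.1,"turn":0},
    {"grip":0.9,"dx":0,"dy":0,"dz":0.2,"turn":0},
    {"grip":0.9,"dx":0,"dy":0,"dz":0.3,"turn":0},
    {"grip":0.9,"dx":0,"dy":0,"dz":0.35,"turn":0},
    {"grip":0.9,"dx":0,"dy":0,"dz":0.35,"turn":0},
  ],
)

```text
time: 14.18
tcp_pos: [535.3, -245.6, 90.1]
orientation: [-0.041, 0.999, -0.001, 0.002]
wrist_force: [1.0, 1.1, 3.1]
opening: 0.238
```

The tool stands at the grasp height (90.1 against 90.0) with an upward force of 3 N, so the cassette is on the floor. Releasing gently.

Call:
carry_out(
  rows=[
    {"grip":0.7,"dx":0,"dy":0,"dz":0,"turn":0},
    {"grip":0.6,"dx":0,"dy":0,"dz":0,"turn":0},
    {"grip":0.45,"dx":0,"dy":0,"dz":0,"turn":0},
    {"grip":0.45,"dx":0,"dy":0,"dz":0,"turn":0},
    {"grip":0.45,"dx":0,"dy":0,"dz":0,"turn":0},
  ],
  squeeze=20,
)

```text
time: 14.8
tcp_pos: [535.2, -245.6, 90.1]
orientation: [-0.041, 0.999, -0.001, 0.002]
wrist_force: [0.7, 0.3, 0.1]
opening: 0.551
```

```bash
python3 - <<'E'
from h import *
import pickle
np.set_printoptions(precision=3,suppress=True)
o=env.get_obs(); print(o["time"],o["tcp_pos"],o["opening"],o["wrist_force"],o["wrist_torque"])
pickle.dump(o,open("o11.pkl","wb"))
cv2.imwrite("pics/w11.png",env.capture("wrist"))
E
```

```text
14.8 [ 535.218 -245.614   90.05 ] 0.5507568327622414 [0.667 0.258 0.088] [-0.046  0.005 -0.028]
```

View pics/w11.png

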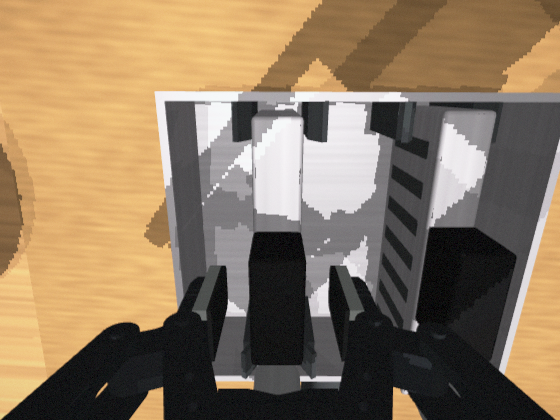

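Call:
carry_out(
  rows=[
    {"grip":0.45,"dx":0,"dy":0,"dz":-1,"turn":0},
    {"grip":0.45,"dx":0,"dy":0,"dz":-3,"turn":0},
    {"grip":0.45,"dx":0,"dy":0,"dz":-7,"turn":0},
    {"grip":0.3,"dx":0,"dy":0,"dz":-12,"turn":0},
    {"grip":0.3,"dx":0,"dy":0,"dz":-16,"turn":0},
    {"grip":0.3,"dx":0,"dy":0,"dz":-16,"turn":0},
    {"grip":0.3,"dx":0,"dy":0,"dz":-16,"turn":0},
  ],
)

```text
time: 15.72
tcp_pos: [534.3, -245.2, 250.1]
orientation: [-0.041, 0.999, -0.001, 0.002]
wrist_force: [-0.7, -0.1, 0.1]
opening: 0.7
```

```bash
python3 - <<'E'
from h import *
import pickle
np.set_printoptions(precision=3,suppress=True)
o=env.get_obs(); print(o["time"],o["tcp_pos"],o["opening"],o["q"],o["orientation"])
pickle.dump(o,open("o12.pkl","wb"))
cv2.imwrite("pics/w12.png",env.capture("wrist"))
cv2.imwrite("pics/s12.png",env.capture("scene"))
cv2.imwrite("pics/d12.png",env.capture("side"))
crop("pics/w12.png","pics/w12c.png",190,80,440,285,3)
crop("pics/s12.png","pics/s12c.png",150,130,360,320,3.7)
crop("pics/d12.png","pics/d12c.png",220,130,365,320,3.1)
E
```

```text
15.725 [ 534.289 -245.243  250.061] 0.7001395526098433 [-0.621  0.313  1.414  0.002  1.41  -2.273] [-0.041  0.999 -0.001  0.002]
```

View pics/w12c.png

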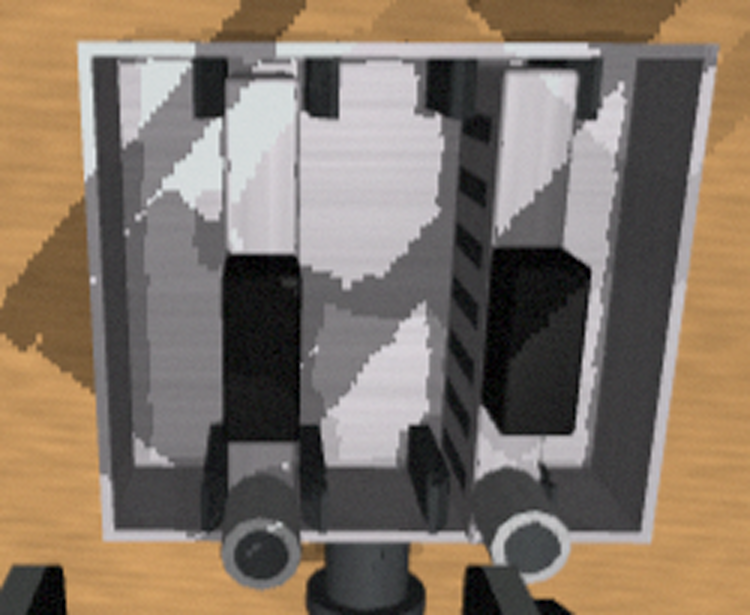

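View pics/s12c.png

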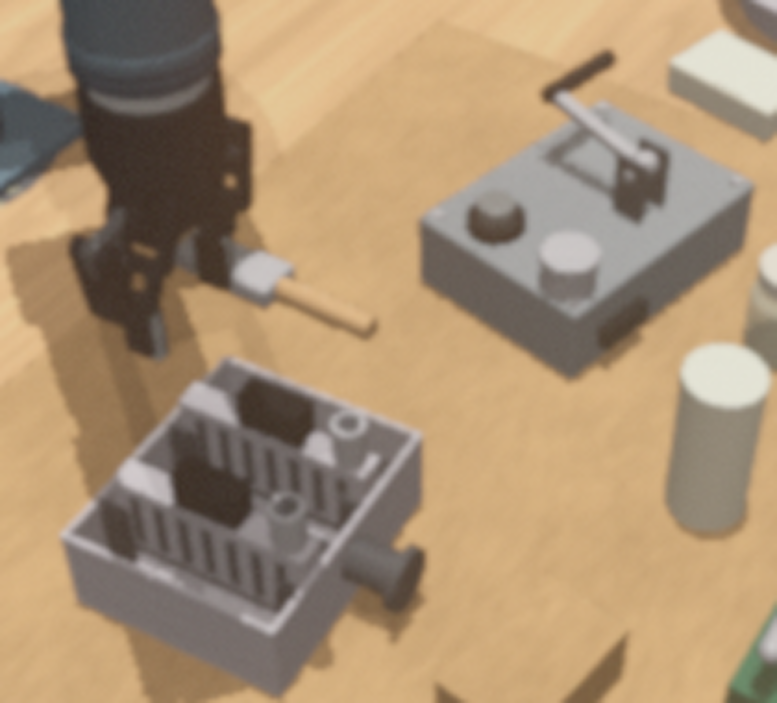

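View pics/d12c.png

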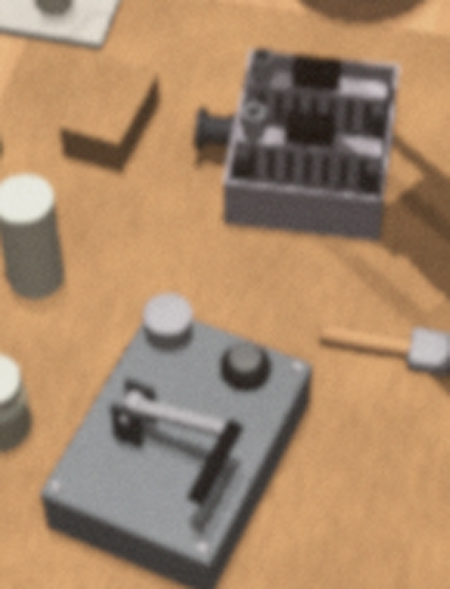

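```bash
python3 - <<'E'
from h import *
import pickle
np.set_printoptions(precision=1,suppress=True)
o=pickle.load(open("o12.pkl","rb")); C=cam("wrist",o); S=cam("scene");D=cam("side")
w=lambda u,v:(190+u/3,80+v/3); s=lambda u,v:(150+u/3.7,130+v/3.7); d=lambda u,v:(220+u/3.1,130+v/3.1)
c=[plane(C,w(*p),70) for p in [(652,543),(103,541),(78,43),(717,45)]]; ctr=np.mean(c,0); print("tank",ctr)
n=plane(C,w(262,552),121); b=np.mean([plane(C,w(*p),117) for p in [(222,442),(299,442),(299,272),(222,272)]],0)
print("neck",n,tri([ray(C,w(262,552)),ray(S,s(288,507))]),"block",b)
yaw=.082;R=np.array([[np.cos(yaw),-np.sin(yaw)],[np.sin(yaw),np.cos(yaw)]])
for q in (n,b): print("tank frame",R.T@(q-ctr)[:2])
a=tri([ray(S,s(551,96)),ray(D,d(235,426))]);e=tri([ray(S,s(607,59)),ray(D,d(197,497))]);print("bar ends",a,e)
yb=-.195;B=np.array([[np.cos(yb),-np.sin(yb)],[np.sin(yb),np.cos(yb)]]);c0=np.array([576.5,185])
print("pred bar",c0+B@[-62.6,12],c0+B@[-62.6,94],c0+B@[-62.6,65], "measured local",B.T@(a[0][:2]-c0),B.T@(e[0][:2]-c0))
E
```

```text
tank [ 532.5 -206.1   70. ]
neck [ 594.9 -241.2  121. ] (array([ 594.5, -241.2,  121.9]), [0.141832386926793, 0.14183238692673342]) block [ 537.1 -246.3  117. ]
tank frame [ 59.4 -40.2]
tank frame [  1.3 -40.5]
bar ends (array([518.6, 211.7, 134.7]), [2.144171582665321, 2.144171582665446]) (array([532.6, 285.6, 133.6]), [0.17118417060312066, 0.1711841706031732])
pred bar [517.4 208.9] [533.3 289.3] [527.7 260.9] measured local [-62.  15.] [-62.6  90.2]
```

The cassette is home. Its neck top is at z 122, its tank-frame x is 1.3 mm against 0.2 mm at the start, and the other cassette is unmoved. The lever bar measures within 3 mm of its predicted down position. Moving above it.

Call:
carry_out(
  rows=[
    {"grip":0.3,"dx":-0.15,"dy":2,"dz":0,"turn":5},
    {"grip":0.3,"dx":-0.4,"dy":6,"dz":0,"turn":14},
    {"grip":0.3,"dx":-0.75,"dy":11,"dz":0,"turn":23},
    {"grip":0.3,"dx":-1.1,"dy":16,"dz":0,"turn":33},
    {"grip":0.3,"dx":-1.4,"dy":21,"dz":0,"turn":43},
    {"grip":0.3,"dx":-1.75,"dy":26,"dz":0,"turn":53},
    {"grip":0.3,"dx":-2.1,"dy":31,"dz":0,"turn":63},
    {"grip":0.3,"dx":-2.4,"dy":36,"dz":0,"turn":73},
    {"grip":0.3,"dx":-2.75,"dy":41,"dz":0,"turn":83},
    {"grip":0.3,"dx":-3.1,"dy":46,"dz":0,"turn":93},
    {"grip":0.3,"dx":-3.4,"dy":50.2,"dz":1,"turn":102},
    {"grip":0.3,"dx":-3.4,"dy":50.2,"dz":2,"turn":106},
  ],
)

```text
time: 17.38
tcp_pos: [525.9, 261.1, 227.2]
orientation: [0.773, 0.634, 0.0, -0.0]
wrist_force: [-0.6, -0.4, 0.9]
opening: 0.703
```

```bash
python3 - <<'E'
from h import *
import pickle
np.set_printoptions(precision=3,suppress=True)
o=env.get_obs(); print(o["time"],o["tcp_pos"],o["opening"],o["q"],Ro.from_quat(o["orientation"]).as_matrix())
pickle.dump(o,open("o13.pkl","wb"))
C=cam("wrist",o); cv2.imwrite("pics/w13.png",env.capture("wrist"))
print("pred bar ends px",proj(C,[518,210,134]),proj(C,[533,288,134]))
E
```

```text
17.375 [525.876 261.137 227.222] 0.7025808512288941 [0.27  0.328 1.449 0.001 1.364 0.467] [[ 0.196  0.981 -0.   ]
 [ 0.981 -0.196  0.001]
 [ 0.001 -0.001 -1.   ]]
pred bar ends px [279.284 276.901] [278.589 176.687]
```

View pics/w13.png

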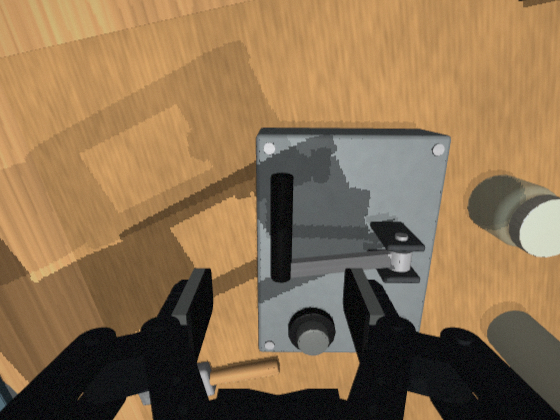

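```bash
python3 - <<'E'
from h import *
import pickle
np.set_printoptions(precision=2,suppress=True)
o=pickle.load(open("o13.pkl","rb")); C=cam("wrist",o); R=Ro.from_quat(o["orientation"]).as_matrix()
im=cv2.imread("pics/w13.png"); g=im.max(2)
for r in (185,200,215,230,245):
    x=np.where(g[r,262:305]<38)[0]+262; print(r,x.min(),x.max(),R.T@(plane(C,((x.min()+x.max())/2,r),134)-o["tcp_pos"]))
print(R.T@(plane(C,(282,174),142)-o["tcp_pos"]),R.T@(plane(C,(281,283),142)-o["tcp_pos"]))
# hinge shaft pixels for check: silver knob center (401,261) at z112
print("hinge",plane(C,(400,262),112))
E
```

```text
185 271 292 [21.65  3.84 93.24]
200 271 292 [10.55  3.87 93.23]
215 271 291 [-0.86  3.54 93.22]
230 271 291 [-12.62   3.57  93.21]
245 271 291 [-24.74   3.6   93.2 ]
[31.35  4.06 85.25] [-52.44   3.59  85.18]
hinge [617.31 191.81 112.  ]
```

Call:
carry_out(
  rows=[
    {"grip":0.35,"dx":0,"dy":0.37,"dz":3,"turn":0},
    {"grip":0.35,"dx":0,"dy":0.37,"dz":6,"turn":0},
    {"grip":0.35,"dx":0,"dy":0.37,"dz":9,"turn":0},
    {"grip":0.35,"dx":0,"dy":0.37,"dz":11,"turn":0},
    {"grip":0.35,"dx":0,"dy":0.37,"dz":11.2,"turn":0},
    {"grip":0.35,"dx":0,"dy":0.37,"dz":11.2,"turn":0},
    {"grip":0.35,"dx":0,"dy":0.37,"dz":11.2,"turn":0},
  ],
)

```text
time: 18.3
tcp_pos: [529.3, 258.9, 114.7]
orientation: [0.774, 0.633, -0.0, -0.0]
wrist_force: [0.4, -0.3, 0.7]
opening: 0.65
```

```bash
python3 - <<'E'
from h import *
np.set_printoptions(precision=3,suppress=True)
o=env.get_obs(); print(o["time"],o["tcp_pos"],o["opening"],o["wrist_force"])
C=cam("wrist",o); cv2.imwrite("pics/w14.png",env.capture("wrist"))
cv2.imwrite("pics/d14.png",env.capture("side"));crop("pics/d14.png","pics/d14c.png",220,180,350,320,4)
E
```

```text
18.3 [529.3   258.856 114.689] 0.6503917304045153 [ 0.446 -0.343  0.668]
```

View pics/w14.png

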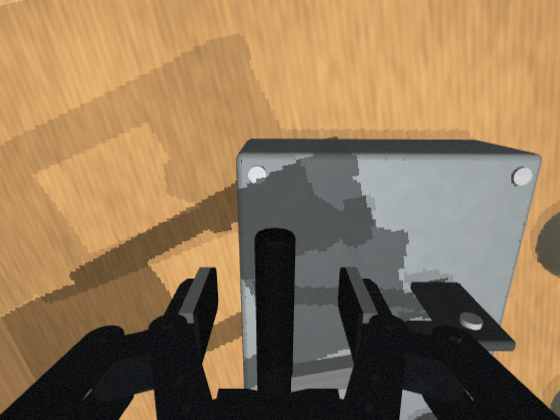

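View pics/d14c.png

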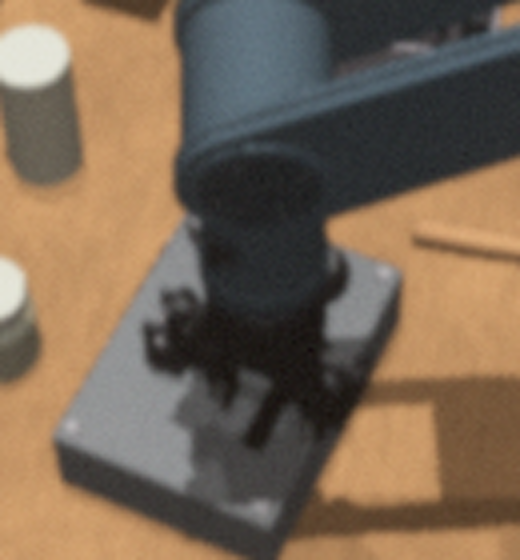

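Call:
carry_out(
  rows=[
    {"grip":0.95,"dx":0,"dy":0,"dz":0,"turn":0},
    {"grip":0.95,"dx":0,"dy":0,"dz":0,"turn":0},
    {"grip":0.95,"dx":0,"dy":0,"dz":0,"turn":0},
    {"grip":0.95,"dx":0,"dy":0,"dz":0,"turn":0},
    {"grip":0.95,"dx":0,"dy":0,"dz":0,"turn":0},
  ],
  squeeze=25,
)

```text
time: 19.02
tcp_pos: [528.1, 259.2, 115.0]
orientation: [0.774, 0.633, -0.001, -0.001]
wrist_force: [-5.5, 1.3, 5.5]
opening: 0.177
```

```bash
python3 - <<'E'
from h import *
np.set_printoptions(precision=3,suppress=True)
o=env.get_obs(); print(o["time"],o["tcp_pos"],o["opening"],o["wrist_force"],o["wrist_torque"])
for t in (1.4,1.2,1.0,.8,.6,.4,.2,.1,.05): print(t, "dy %.2f dz %.2f"%((-100*np.sin(t-.2)+100*np.sin(1.35))/10, -(100*np.cos(t-.2)-100*np.cos(1.35))/10))
E
```

```text
19.025 [528.103 259.21  114.954] 0.17699400122504538 [-5.453  1.297  5.466] [ 0.139  0.792 -0.118]
1.4 dy 0.44 dz -1.43
1.2 dy 1.34 dz -3.21
1.0 dy 2.58 dz -4.78
0.8 dy 4.11 dz -6.06
0.6 dy 5.86 dz -7.02
0.4 dy 7.77 dz -7.61
0.2 dy 9.76 dz -7.81
0.1 dy 10.76 dz -7.76
0.05 dy 11.25 dz -7.70
```

The bar is gripped, with an opening of about 15 mm. Lifting along the arc.

Call:
carry_out(
  rows=[
    {"grip":0.95,"dx":0,"dy":0.27,"dz":-0.96,"turn":0},
    {"grip":0.95,"dx":0,"dy":0.63,"dz":-1.9,"turn":0},
    {"grip":0.95,"dx":0,"dy":1.08,"dz":-2.79,"turn":0},
    {"grip":0.95,"dx":0,"dy":1.62,"dz":-3.63,"turn":0},
    {"grip":0.95,"dx":0,"dy":2.24,"dz":-4.41,"turn":0},
    {"grip":0.95,"dx":0,"dy":2.94,"dz":-5.13,"turn":0},
    {"grip":0.95,"dx":0,"dy":3.71,"dz":-5.77,"turn":0},
    {"grip":0.95,"dx":0,"dy":4.53,"dz":-6.33,"turn":0},
    {"grip":0.95,"dx":0,"dy":5.41,"dz":-6.81,"turn":0},
    {"grip":0.95,"dx":0,"dy":6.33,"dz":-7.2,"turn":0},
    {"grip":0.95,"dx":0,"dy":6.33,"dz":-7.2,"turn":0},
  ],
)

```text
time: 20.4
tcp_pos: [591.6, 246.2, 189.6]
orientation: [0.774, 0.633, 0.0, -0.0]
wrist_force: [-5.2, -0.6, 8.5]
opening: 0.172
```

```bash
python3 - <<'E'
from h import *
np.set_printoptions(precision=3,suppress=True)
o=env.get_obs(); print(o["time"],o["tcp_pos"],o["opening"],o["wrist_force"],o["wrist_torque"])
cv2.imwrite("pics/s15.png",env.capture("scene"));crop("pics/s15.png","pics/s15c.png",250,90,380,230,4)
cv2.imwrite("pics/w15.png",env.capture("wrist"))
E
```

```text
20.4 [591.567 246.214 189.614] 0.17239045668764383 [-5.161 -0.592  8.533] [-0.067  0.903 -0.05 ]
```

View pics/s15c.png

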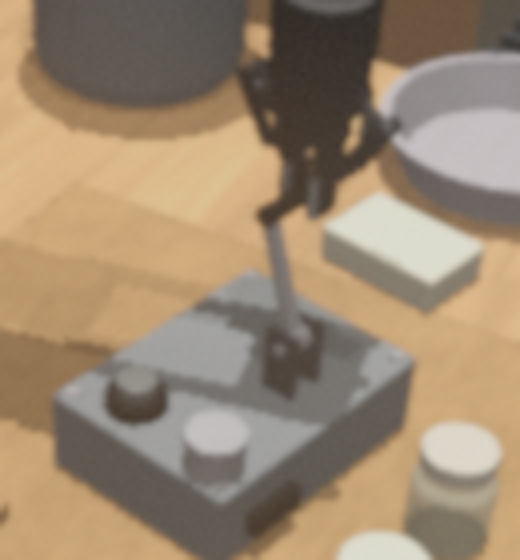

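View pics/w15.png

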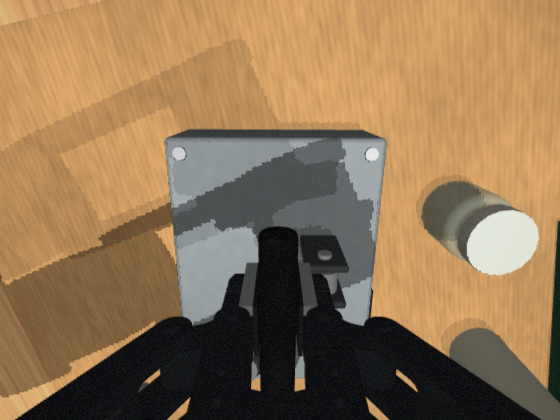

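Call:
carry_out(
  rows=[
    {"grip":0.95,"dx":0,"dy":0.95,"dz":-0.3,"turn":0},
    {"grip":0.95,"dx":0,"dy":1.92,"dz":-0.49,"turn":0},
    {"grip":0.95,"dx":0,"dy":2.93,"dz":-0.6,"turn":0},
    {"grip":0.95,"dx":0,"dy":3.9,"dz":-0.6,"turn":0},
    {"grip":0.95,"dx":0,"dy":4.6,"dz":-0.52,"turn":0},
    {"grip":0.95,"dx":0,"dy":4.8,"dz":-0.5,"turn":0},
    {"grip":0.95,"dx":0,"dy":4.8,"dz":-0.5,"turn":0},
  ],
)

```text
time: 21.38
tcp_pos: [638.6, 236.5, 194.6]
orientation: [0.774, 0.633, 0.0, 0.0]
wrist_force: [-1.7, -1.3, 3.7]
opening: 0.178
```

```bash
python3 - <<'E'
from h import *
np.set_printoptions(precision=3,suppress=True)
o=env.get_obs(); print(o["time"],o["tcp_pos"],o["opening"],o["wrist_force"],o["wrist_torque"])
cv2.imwrite("pics/s16.png",env.capture("scene"));crop("pics/s16.png","pics/s16c.png",250,90,380,230,4)
E
```

```text
21.375 [638.595 236.486 194.568] 0.17839631985983964 [-1.725 -1.279  3.676] [-0.208  0.422 -0.106]
```

View pics/s16c.png

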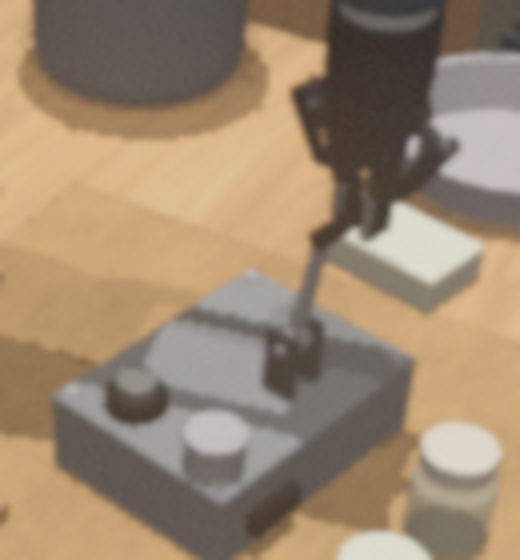

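Call:
carry_out(
  rows=[
    {"grip":0.95,"dx":0,"dy":0.3,"dz":0.05,"turn":0},
    {"grip":0.95,"dx":0,"dy":0.5,"dz":0.08,"turn":0},
    {"grip":0.95,"dx":0,"dy":0.5,"dz":0.08,"turn":0},
  ],
)

```text
time: 21.8
tcp_pos: [643.2, 235.6, 193.8]
orientation: [0.774, 0.633, -0.0, 0.0]
wrist_force: [-3.4, -1.0, 3.8]
opening: 0.172
```

Call:
carry_out(
  rows=[
    {"grip":0.75,"dx":0,"dy":0,"dz":0,"turn":0},
    {"grip":0.6,"dx":0,"dy":0,"dz":0,"turn":0},
    {"grip":0.45,"dx":0,"dy":0,"dz":0,"turn":0},
    {"grip":0.3,"dx":0,"dy":0,"dz":0,"turn":0},
    {"grip":0.3,"dx":0,"dy":0,"dz":0,"turn":0},
  ],
)

```text
time: 22.42
tcp_pos: [643.2, 235.6, 193.8]
orientation: [0.774, 0.633, -0.0, 0.0]
wrist_force: [-0.1, -0.0, -0.6]
opening: 0.701
```

```bash
python3 - <<'E'
from h import *
np.set_printoptions(precision=3,suppress=True)
o=env.get_obs(); print(o["time"],o["tcp_pos"],o["opening"],o["wrist_force"],o["wrist_torque"])
cv2.imwrite("pics/w17.png",env.capture("wrist"))
cv2.imwrite("pics/s17.png",env.capture("scene"));crop("pics/s17.png","pics/s17c.png",250,90,380,230,4)
E
```

```text
22.425 [643.221 235.572 193.773] 0.7006205528626975 [-0.087 -0.007 -0.599] [-0.001 -0.057  0.019]
```

View pics/w17.png

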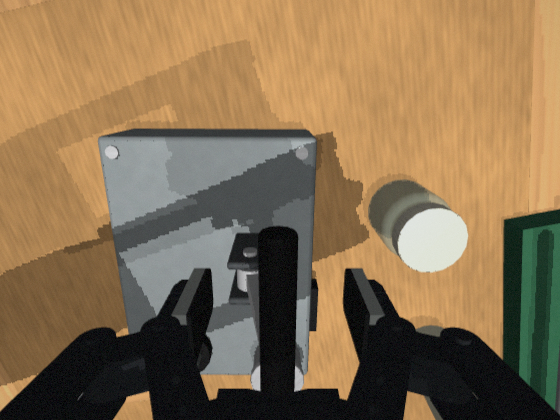

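View pics/s17c.png

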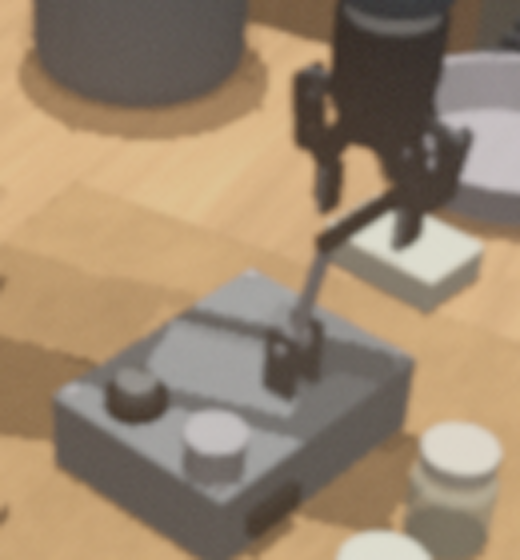

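The lever stays up with the fingers open and clear of it. Rising straight up and checking everything.

Call:
carry_out(
  rows=[
    {"grip":0.3,"dx":0,"dy":0,"dz":-1,"turn":0},
    {"grip":0.3,"dx":0,"dy":0,"dz":-4,"turn":0},
    {"grip":0.3,"dx":0,"dy":0,"dz":-8,"turn":0},
    {"grip":0.3,"dx":0,"dy":0,"dz":-11,"turn":0},
    {"grip":0.3,"dx":0,"dy":0,"dz":-12,"turn":0},
    {"grip":0.3,"dx":0,"dy":0,"dz":-12,"turn":0},
    {"grip":0.3,"dx":0,"dy":0,"dz":-12,"turn":0},
  ],
)

```text
time: 23.4
tcp_pos: [642.6, 235.4, 312.0]
orientation: [0.774, 0.633, -0.001, -0.001]
wrist_force: [-0.4, 0.3, -1.3]
opening: 0.696
```

```bash
python3 - <<'E'
from h import *
np.set_printoptions(precision=2,suppress=True)
o=env.get_obs(); print(o["time"],o["tcp_pos"],o["wrist_force"],o["dq"])
cv2.imwrite("pics/s18.png",env.capture("scene"));cv2.imwrite("pics/d18.png",env.capture("side"))
crop("pics/s18.png","pics/s18c.png",150,110,390,320,3.1)
crop("pics/d18.png","pics/d18c.png",200,130,365,320,3.1)
E
```

```text
23.4 [642.62 235.44 311.98] [-0.37  0.27 -1.29] [ 0.    0.01  0.   -0.    0.   -0.  ]
```

View pics/s18c.png

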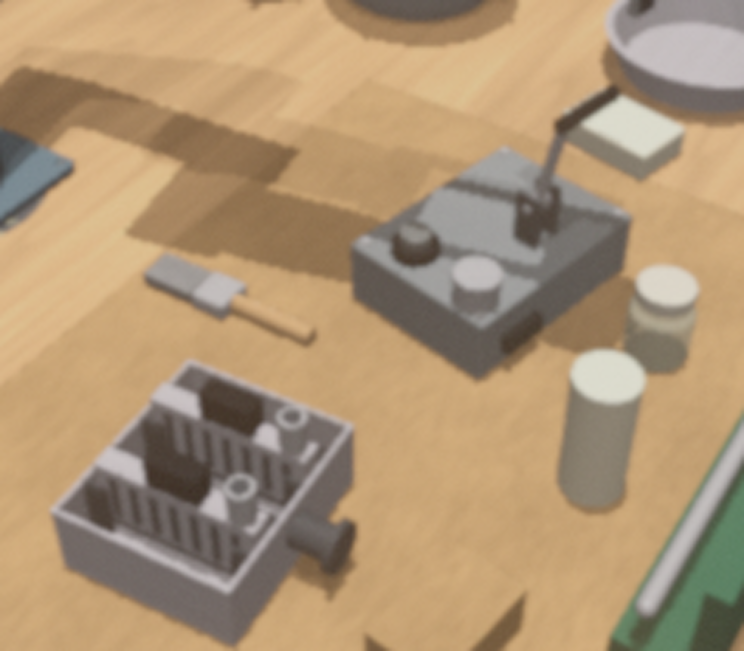

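View pics/d18c.png

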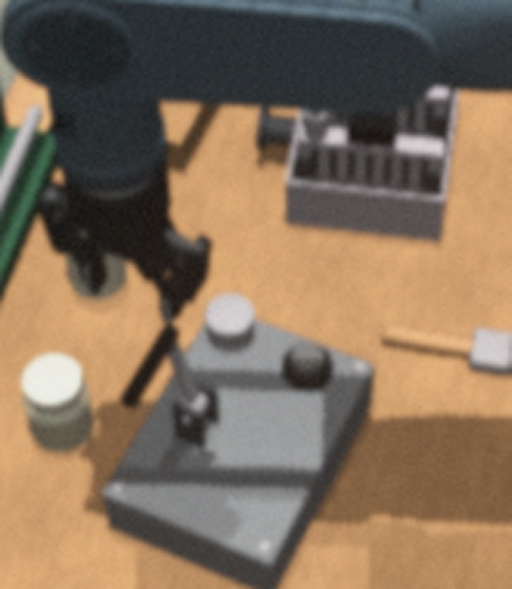

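The bar ends are within about 1 px of their start positions in both views, so the lever is on its stop. Both necks are at the pipe end and the bystanders are in place.

```bash
python3 - <<'E'
from station import env
print(env.sign_off())
E
```

```text
the job is handed in; nothing more can be done
None
```

The job is done and handed in at about 23.5 s of the 72 s allowed; `sign_off` gives no verdict, so what follows are my own checks.

**What I did:** I pressed the test button until the lever dropped. I gripped the wrong cassette (the -y slot) by its block, lifted it clear, turned it 180° and lowered it until it stood on the slot floor before letting go. Then I gripped the lever bar, carried it up its arc to the stop and let go; it stayed up by itself.

**Last checks:**
- **Turned cassette:** its neck is at the pipe end with the top at z ≈ 122 mm (121 expected when home). Its middle was about 1 to 2 mm from its start, measured before the lever move. The final picture shows it unchanged, though I did not re-measure it there.
- **Lever:** the bar ends are within about 1 px of their start positions in both fixed cameras. I had no direct reading of the lever angle.
- **Button:** it looks out in the final pictures, which cannot resolve its travel.
- **Other cassette, bystanders and arm:** by eye, the other cassette, brush, tin, jar and candle had not moved. The bowl, wax block and carton were only partly in the final crops. The arm ended clear of everything.

**Disagreement:** the wrist camera put the tank centre 3 mm apart along x from the two opposite tool directions. That is within its stated 2 mm accuracy each way, and its calibration also shifted by up to 1.5 mm between calls. I averaged the two readings, and the cassette went in with no contact force.

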